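Pack the spare cells into the clear cell tube

ROBOT

A 6-joint arm with a two-finger parallel gripper is mounted at the origin on the work surface. World frame = base frame: x ahead of the robot, y to its left, z up, the work surface at z = 0. Lengths are in mm, angles in rad, forces in N, time in s.
With the tool pointing down it reaches from about 275 to 825 mm from the base axis. Payload 4.9 kg.
Tool frame: the origin (TCP) lies at the very end of the fingers, on their centre line; the grasp point (between the pads) lies 19 mm behind it; z points along the fingers, y is the line along which they close (so a half turn about z gives the same grasp; the last joint's range is limited). The gripper opens to 85 mm and grips with 20 to 120 N. Pads are 22 mm wide; open, the fingers measure 114 mm over their backs; the gripper's body (76 mm by 85 mm) begins 54 mm behind the grasp point. The pads swing forward as they close: fully open they stand 13 mm farther back than shut.
Start: joints at [-1.41, 0.326, -0.193, 1.052, 0, 1.437], TCP at [159.813, -526.287, 231.281] pointing down, gripper open.
Joint ranges: [-2.65, 2.65], [-0.97, 1.79], [-1.3, 1.35], [-1.93, 2.1], [-1.47, 1.37], [-3.14, 3.14]. Speed limits (rad/s): [2.57, 2.57, 3.14, 3.14, 3.14, 3.14].

INTERFACE

Orientations are given as [roll, pitch, yaw] about the fixed x, y, z axes, in that order (R = Rz(yaw) Ry(pitch) Rx(roll)).
In Python, from station import r gives the robot as it stands.
- The arm moves only by the tool move_arm, never from a script. Its arguments are lists of equal length, an entry for each row: "offset": the shift along the tool's x, y, z in m, a list of three; "rot": the turn, a rotation vector about the tool's x, y, z in degrees, a list of three. A call has exactly 10 rows; each row shifts and turns the commanded pose from where the row before left it, along the tool's axes as they then stand; what a row does not reach is not made up. A row lasts 1/12 s, in which the tool goes at most 41.7 mm and 7.16 degrees, less where a joint would pass 70% of its speed; a pose out of reach is approached as far as the arm can. A call with a gripper value outside its range is refused whole. "fingers" is the opening, from 0 (shut) to 1 (fully open), set as the call begins (left out, the last holds). The fingers move at their own pace and stop on an object; the grip force is fixed at half the most. Time passes only in rows, so rows that do not move let the fingers close, or fill a call up. It gives the time, the measured TCP pose, the force, the opening and the grip force at its end, in the units of the state.
- r.observe(): the state, without advancing time (a new reading comes with each control period).
- r.capture(name): name is "side" or "top"; returns a dict with "frame" (384x512x3 uint8, red, green, blue), "z_map" (384x512 float32, mm along the optical axis (not along the pixel's ray), 0 where there is no reading), "mtx" (3x3 intrinsics, pixels), "position" and "attitude" of the camera in the world. Camera axes: x right, y up, looking along -z (the intrinsics and any distortion apply to the point x, -y, -z); pixel columns grow to the right and rows downward; lengths in mm; the calibration is good to about 2 mm. A picture is of the moment at which its call begins.
- r.close_job(): hands the job in; it is judged then, once.
The state is a dict: "t": time; "qpos": joint angles; "dq": joint speeds; "effort": joint torques, N m; "tool_pos": TCP position; "tcp_rot": TCP orientation; "force": force on the tool from outside, world axes, zero at the start; "moment": the same for the moment, N m; "grip_width": finger opening in mm; "grip_force": force on a finger pad.
Only numpy, scipy, OpenCV 4.12 (cv2) and the standard library are available. Lean on these libraries where they do the work, as an engineer would, in place of code of your own. Each camera call takes 0.05 s, during which the arm holds its last target. There are 200 camera calls.

TASK

Pry up the snapped-shut orange cover of the clear cell tube with the red-handled pry blade and swing it open, put every loose green cell from the black mat down the tube, and pack them down with a good firm push of the wooden rod until the stack sits hard on the bottom with no gaps. Then press the cover shut until it snaps, with the rod standing back in its wooden stand and the pry blade lying back on the green tool mat. Leave the tape reel, multimeter and parts tub where they are.

Things in the scene. Friction and masses are not known exactly. Their poses are not given: they have to be found in the camera images.
- caddy: the cell tube on its stand, fixed to the bench, at a different place and yaw each time: grey base plate 120 x 110 x 12 mm, upright clear tube of 38.6 mm outside and 28.6 mm bore, black head 52 x 50 mm on top. Takes up to four cells. Origin: centre of the base's underside, on the tube's axis; z up; -x is the front (pry slot), +x the back (hinge)
- tube_floor (a point): point on the tube's axis at the bore's floor, 14 mm above the caddy's origin; axes as the caddy's. The lowest packed cell has its underside here, the next 34 mm higher, and so on. Leaf springs down the bore's +y and -y sides, up to 12 mm below the mouth, grip the cells: they do not fall in but stay where left; pushing takes 1 to 3 N per cell
- tube_mouth (a point): point on the tube's axis at the rim, 148 mm above the bore's floor (162 mm above the caddy's origin), level with the head's top. The mouth is 36 mm wide and narrows like a funnel to the bore over the upper 16 mm; fingers cannot follow a cell in. Four packed cells end 12 mm below the rim
- pry_slot (a point): middle of the opening of the pry slot at the front of the head, between the cover's lip (underside 162 mm above the caddy's origin) and a ledge below it (157 mm): 5 mm high, 52 mm wide, 10 mm deep, entered level along the caddy's +x
- cover_hinge (a point): point on the cover's hinge line (parallel to the caddy's y), 29 mm behind the tube's axis at the height of the rim
- cover_lip (a point): middle of the lower edge of the cover's front lip, 65 mm from the hinge; moves with the cover
- cover (a joint): angle of the orange cover, a plate 65 mm from hinge to front lip, 52 mm wide, 5 mm thick: 0 shut (its top 167 mm above the caddy's origin), grows as the lip swings up and over to the back, stop at 2.2. Snap noses hold it shut: lifting the lip takes 2 to 4 N up to 0.1 rad, then it is free and stays where left. Pressing the lip down with about 5 N snaps it shut
- cell_a: a rechargeable cell: green cylinder with a yellow band and flat steel ends, 26 mm diameter, 34 mm tall, 45 g, standing upright on the black mat. Origin: centre of its underside, z along its axis. Two to four of the cells are there; None if absent
- cell_b: a rechargeable cell: green cylinder with a yellow band and flat steel ends, 26 mm diameter, 34 mm tall, 45 g, standing upright on the black mat. Origin: centre of its underside, z along its axis. Two to four of the cells are there; None if absent
- cell_c: a rechargeable cell: green cylinder with a yellow band and flat steel ends, 26 mm diameter, 34 mm tall, 45 g, standing upright on the black mat. Origin: centre of its underside, z along its axis. Two to four of the cells are there; None if absent
- cell_d: a rechargeable cell: green cylinder with a yellow band and flat steel ends, 26 mm diameter, 34 mm tall, 45 g, standing upright on the black mat. Origin: centre of its underside, z along its axis. Two to four of the cells are there; None if absent
- cell_mat: black rubber mat 170 x 170 mm, paper-thin, fixed, on which the cells stand; origin: centre of its underside
- tool_mat: green tool mat 200 x 200 mm, paper-thin, fixed, which carries the rod's stand and the pry blade; origin: centre of its underside. The two mats lie left and right of the caddy, either way round
- pry_blade: pry blade: red handle 90 mm long, 20 mm wide, 24 mm tall, with a stiff steel blade 14 mm wide and 2 mm thick that sticks out 60 mm from its +x end, 12 mm above its underside (half way up); 90 g, lying flat. Origin: underside of the handle, at the middle of its length; x towards the blade's tip, z up
- blade_tip (a point): middle of the tip of the pry blade, 105 mm along x from the pry blade's origin and 12 mm above its underside
- rod: packing rod: straight wooden dowel, 16 mm diameter, 180 mm long, 50 g, black rubber on its lower 14 mm; stands upright in its stand, its foot 10 mm above the bench. Origin: centre of its lower end, z along it
- rod_stand: wooden block 54 x 54 x 45 mm, fixed, on the green mat, with a round upright hole 20 mm wide and 35 mm deep, chamfered 3 mm, for the rod; origin: centre of its underside
- stand_hole (a point): mouth of the hole in the rod's stand, on its axis, 45 mm above the stand's underside
- tape_reel: bystander: flat white reel of tape with a green label, 90 mm diameter, 12 mm tall; origin: centre of its underside
- multimeter: bystander: yellow multimeter 130 x 70 x 30 mm lying on its back, with its selector up to 38 mm; origin: centre of its underside
- parts_tub: bystander: open clear tub 70 x 55 x 28 mm with brass parts, beyond the caddy; origin: centre of its underside
Things that resemble listed ones, but are neither listed nor needed, are in the scene too. Of the things shaped like the rod, the wooden one is meant.

How it is judged (in metres and radians):
On the way, in this order (a step that is already met when the one before it is completed fails the run):
1. the pry blade lifts the cover free of its snap (cover between 0.1 and 0.7 rad, the blade bearing on it, no finger on it) (value of joint cover between 0.1 and 0.7 rad and contact force between pry_blade and cover above 0.05 N and contact force between the fingers and cover below 0.2 N), for 0.03 s.
2. every cell is in the tube, the stack has bottomed out without gaps, and the rod presses on it with more than 7 N (horizontal distance between each of cell_a, cell_b, cell_c, cell_d and tube_floor below 0.004 m and (z of cell_a in the frame of tube_floor between -0.003 and 0.003 m or z of cell_a in the frame of tube_floor between 0.031 and 0.037 m or z of cell_a in the frame of tube_floor between 0.065 and 0.071 m or z of cell_a in the frame of tube_floor between 0.099 and 0.105 m) and (z of cell_b in the frame of tube_floor between -0.003 and 0.003 m or z of cell_b in the frame of tube_floor between 0.031 and 0.037 m or z of cell_b in the frame of tube_floor between 0.065 and 0.071 m or z of cell_b in the frame of tube_floor between 0.099 and 0.105 m) and (z of cell_c in the frame of tube_floor between -0.003 and 0.003 m or z of cell_c in the frame of tube_floor between 0.031 and 0.037 m or z of cell_c in the frame of tube_floor between 0.065 and 0.071 m or z of cell_c in the frame of tube_floor between 0.099 and 0.105 m) and (z of cell_d in the frame of tube_floor between -0.003 and 0.003 m or z of cell_d in the frame of tube_floor between 0.031 and 0.037 m or z of cell_d in the frame of tube_floor between 0.065 and 0.071 m or z of cell_d in the frame of tube_floor between 0.099 and 0.105 m) and (z of cell_a in the frame of tube_floor between -0.003 and 0.003 m or z of cell_b in the frame of tube_floor between -0.003 and 0.003 m or z of cell_c in the frame of tube_floor between -0.003 and 0.003 m or z of cell_d in the frame of tube_floor between -0.003 and 0.003 m) and (z of cell_a in the frame of tube_floor between 0.031 and 0.037 m or z of cell_b in the frame of tube_floor between 0.031 and 0.037 m or z of cell_c in the frame of tube_floor between 0.031 and 0.037 m or z of cell_d in the frame of tube_floor between 0.031 and 0.037 m) and (not (z of cell_a in the frame of tube_floor between 0.099 and 0.105 m or z of cell_b in the frame of tube_floor between 0.099 and 0.105 m or z of cell_c in the frame of tube_floor between 0.099 and 0.105 m or z of cell_d in the frame of tube_floor between 0.099 and 0.105 m) or (z of cell_a in the frame of tube_floor between 0.065 and 0.071 m or z of cell_b in the frame of tube_floor between 0.065 and 0.071 m or z of cell_c in the frame of tube_floor between 0.065 and 0.071 m or z of cell_d in the frame of tube_floor between 0.065 and 0.071 m)) and (contact force between rod and cell_a above 7 N or contact force between rod and cell_b above 7 N or contact force between rod and cell_c above 7 N or contact force between rod and cell_d above 7 N)), for 0.05 s.
At the end, for the whole second after the job is handed in: all cells in the tube, on its axis within 4 mm, stacked from the floor without gaps (3 mm); cover snapped shut (below 0.05 rad); rod upright in its stand, foot within 10 mm of the hole's floor; pry blade flat on the tool mat, its handle's middle over the mat; rod and blade at rest (horizontal distance between each of cell_a, cell_b, cell_c, cell_d and tube_floor below 0.004 m and (z of cell_a in the frame of tube_floor between -0.003 and 0.003 m or z of cell_a in the frame of tube_floor between 0.031 and 0.037 m or z of cell_a in the frame of tube_floor between 0.065 and 0.071 m or z of cell_a in the frame of tube_floor between 0.099 and 0.105 m) and (z of cell_b in the frame of tube_floor between -0.003 and 0.003 m or z of cell_b in the frame of tube_floor between 0.031 and 0.037 m or z of cell_b in the frame of tube_floor between 0.065 and 0.071 m or z of cell_b in the frame of tube_floor between 0.099 and 0.105 m) and (z of cell_c in the frame of tube_floor between -0.003 and 0.003 m or z of cell_c in the frame of tube_floor between 0.031 and 0.037 m or z of cell_c in the frame of tube_floor between 0.065 and 0.071 m or z of cell_c in the frame of tube_floor between 0.099 and 0.105 m) and (z of cell_d in the frame of tube_floor between -0.003 and 0.003 m or z of cell_d in the frame of tube_floor between 0.031 and 0.037 m or z of cell_d in the frame of tube_floor between 0.065 and 0.071 m or z of cell_d in the frame of tube_floor between 0.099 and 0.105 m) and (z of cell_a in the frame of tube_floor between -0.003 and 0.003 m or z of cell_b in the frame of tube_floor between -0.003 and 0.003 m or z of cell_c in the frame of tube_floor between -0.003 and 0.003 m or z of cell_d in the frame of tube_floor between -0.003 and 0.003 m) and (z of cell_a in the frame of tube_floor between 0.031 and 0.037 m or z of cell_b in the frame of tube_floor between 0.031 and 0.037 m or z of cell_c in the frame of tube_floor between 0.031 and 0.037 m or z of cell_d in the frame of tube_floor between 0.031 and 0.037 m) and (not (z of cell_a in the frame of tube_floor between 0.099 and 0.105 m or z of cell_b in the frame of tube_floor between 0.099 and 0.105 m or z of cell_c in the frame of tube_floor between 0.099 and 0.105 m or z of cell_d in the frame of tube_floor between 0.099 and 0.105 m) or (z of cell_a in the frame of tube_floor between 0.065 and 0.071 m or z of cell_b in the frame of tube_floor between 0.065 and 0.071 m or z of cell_c in the frame of tube_floor between 0.065 and 0.071 m or z of cell_d in the frame of tube_floor between 0.065 and 0.071 m)) and value of joint cover below 0.05 rad and horizontal distance between rod and stand_hole below 0.012 m and z of rod in the frame of stand_hole between -0.045 and -0.025 m and angle between each of rod, pry_blade's own z axis and vertical below 0.2 rad and linear speed of each of rod, pry_blade below 0.03 m/s and x of pry_blade in the frame of tool_mat between -0.1 and 0.1 m and y of pry_blade in the frame of tool_mat between -0.1 and 0.1 m and z of pry_blade in the frame of tool_mat between -0.01 and 0.02 m); the robot touches nothing.
It fails at once if the tape reel is shoved aside by more than 40 mm (distance of tape_reel from where it was at the start of the episode above 0.04 m).
It fails at once if the multimeter is shoved aside by more than 40 mm (distance of multimeter from where it was at the start of the episode above 0.04 m).
It fails at once if the parts tub is shoved aside by more than 40 mm (distance of parts_tub from where it was at the start of the episode above 0.04 m).
Of cell_a, cell_b, cell_c, cell_d only 2 to 4 are there at a start; the rules pass over those that are not, and their reading is None.
At some moment in a run one of pry_blade, cell_a, cell_b, cell_c, cell_d may be knocked a few centimetres aside while the robot is not near it.
It also fails if it takes over 210 s, if anything falls off the work surface, if the arm or the gripper's body presses on something with over 40 N, if the wrist force passes 120 N, or if a joint passes its speed limit or range.

## Working session

There is one attempt and no reset: what is moved stays moved. The work goes in short steps, Python scripts to look and compute and a tool call to move; the robot and the scene stay as the last step left them, time stands still between calls to the robot, and variables do not carry over. Pictures are saved under pics/ and viewed, at most 14 in all, crops included, and the job is handed in when it is done.

Besides the shell and the picture viewer there is one more tool, called as name(argument=value, ...) on one line, values as JSON. move_arm: Moves the arm, as the interface text tells. Its arguments: {"type":"object","properties":{"offset":{"type":"array"},"rot":{"type":"array"},"fingers":{"type":"number"}},"required":["offset","rot"]}

```bash
ls; mkdir -p pics
cat > h.py <<'E'
import numpy as np,cv2
from station import r
from scipy.spatial.transform import Rotation as Ro
def cap(n,f=None):
    c=r.capture(n)
    if f: cv2.imwrite('pics/'+f,c['frame'][:,:,::-1])
    return c
E
python3 - <<'E'
from h import *
import pickle
for n in('top','side'):
    c=cap(n,n+'0.png'); pickle.dump(c,open(n+'0.pkl','wb'))
    print(n,c['mtx'],c['position'],c['attitude'],[k for k in c])
print(r.observe())
E
```

```text
pics
top [[390.96701354   0.         259.0982673 ]
 [  0.         390.96701354 192.79486596]
 [  0.           0.           1.        ]] [ 456.14346512   27.55788443 1226.77887096] [ 0.11083985 -0.01157076 -1.59179017] ['frame', 'z_map', 'mtx', 'position', 'attitude']
side [[469.16880112   0.         253.46980427]
 [  0.         469.16880112 192.11972827]
 [  0.           0.           1.        ]] [ 467.24251259 -931.45192838  795.14634279] [ 0.96338691  0.01707533 -0.11945766] ['frame', 'z_map', 'mtx', 'position', 'attitude']
{'t': 0.1, 'qpos': array([-1.41017685e+00,  3.26880924e-01, -1.93483749e-01,  1.05201913e+00,
       -1.44524623e-05,  1.43659511e+00]), 'dq': array([-0.00114216, -0.00263498,  0.00356226,  0.00018111,  0.000287  ,
        0.00109026]), 'effort': array([ 6.56384054e-04, -4.44242764e+01,  2.63036764e+01,  7.97597895e-03,
       -9.33933984e-05, -6.52304664e-06]), 'tool_pos': array([ 159.73308279, -525.73991691,  230.57412494]), 'tcp_rot': array([-3.14001751e+00, -1.98080243e-04,  2.94820556e-01]), 'force': array([-0.27003177, -0.02639522,  0.16130351]), 'moment': array([0.06400446, 0.0062308 , 0.0562345 ]), 'grip_force': 0.0, 'grip_width': 85.37459769829984}
```

View pics/top0.png

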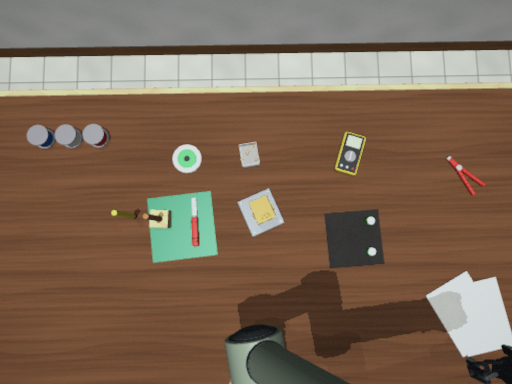

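View pics/side0.png

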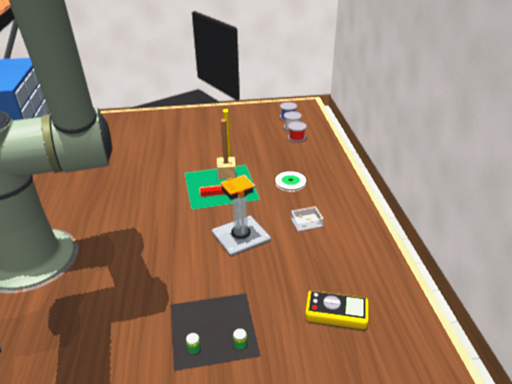

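The top view shows the caddy at (262,212), the pry blade at (195,225) with its tip towards row 198, the stand at (160,218) with the rod's top near (146,216), and a yellow lookalike to its left. Cells are at (371,220) and (372,252). I'll compute positions and enlarge.

```bash
cat >> h.py <<'E'
def W(c,uv,d=None):
    """pixels -> world using depth map (or given)"""
    uv=np.atleast_2d(uv).astype(float); K=c['mtx']
    if d is None: d=np.array([c['z_map'][int(round(v)),int(round(u))] for u,v in uv])
    P=np.c_[(uv[:,0]-K[0,2])/K[0,0]*d,-(uv[:,1]-K[1,2])/K[1,1]*d,-d*np.ones(len(uv))]
    return P@Ro.from_euler('xyz',c['attitude']).as_matrix().T+c['position']
def cloud(c):
    v,u=np.mgrid[:384,:512]; P=W(c,np.c_[u.ravel(),v.ravel()],c['z_map'].ravel())
    P[c['z_map'].ravel()==0]=np.nan
    return P.reshape(384,512,3)
E
python3 - <<'E'
from h import *
import pickle
t,s=[pickle.load(open(n+'0.pkl','rb')) for n in('top','side')]
im=t['frame'][185:275,100:420,::-1]
a=cv2.resize(t['frame'][180:270,140:290,::-1],None,fx=5.3,fy=5.3,interpolation=cv2.INTER_CUBIC)[:300*2]
cv2.imwrite('pics/c1.png',a[:,:800])
T=cloud(t);S=cloud(s)
print('bench z',T[250,280],T[100,120])
def hsvm(c,lo,hi): return cv2.inRange(cv2.cvtColor(c['frame'],cv2.COLOR_RGB2HSV),np.array(lo),np.array(hi))>0
ri=lambda m,P,box:P[m&(np.indices(m.shape)[1]>=box[0])&(np.indices(m.shape)[1]<box[2])&(np.indices(m.shape)[0]>=box[1])&(np.indices(m.shape)[0]<box[3])]
def rect(p,n):
    p=p[~np.isnan(p[:,0])]; b=cv2.minAreaRect(p[:,:2].astype(np.float32)); print(n,len(p),'mean',p.mean(0).round(1),'z',np.percentile(p[:,2],[5,50,95]).round(1),'rect',np.round(b[0],1),np.round(b[1],1),round(b[2],1)); return p
rect(ri(hsvm(t,[10,120,120],[28,255,255]),T,(240,190,285,235)),'cover top')
rect(ri(hsvm(s,[8,120,100],[28,255,255]),S,(215,170,260,200)),'cover side')
red=hsvm(t,[0,120,80],[8,255,255])|hsvm(t,[172,120,80],[180,255,255])
rect(ri(red,T,(180,190,210,255)),'handle top')
rect(ri(hsvm(t,[0,0,120],[180,60,255]),T,(188,195,203,217)),'blade top')
rect(ri(hsvm(t,[50,100,60],[90,255,255]),T,(140,185,220,268)),'toolmat')
rect(ri(hsvm(t,[0,0,130],[180,90,255]),T,(364,213,378,227)),'cell1')
rect(ri(hsvm(t,[0,0,130],[180,90,255]),T,(364,244,380,260)),'cell2')
rect(ri(hsvm(t,[0,0,80],[180,50,255]),T,(235,185,290,240)),'caddybase')
h=T[:,:,2]
for box,n in(((100,200,175,235),'rods'),):
    for v in range(208,226,2):
        print(v,[int(x) if x==x else -1 for x in h[v,108:176:2]])
E
```

```text
bench z [412.27214622 -50.56255605   2.36826628] [901.8422225  452.52598588   2.24701219]
cover top 285 mean [527.    7.6  11. ] z [ -3.    1.5 163.2] rect [535.5   2.2] [139.2 132.6] 89.1
cover side 681 mean [544.4 115.4 101.1] z [ -1.7 164.7 168.1] rect [537.8 154.3] [370.3 123.4] 82.6
handle top 172 mean [475.2 210.2  24.3] z [20.5 24.2 28.5] rect [476.3 211.5] [86.3 21.5] 3.7
blade top 104 mean [552.3 214.8  12.5] z [ 1.8 13.6 18.6] rect [552.3 215.9] [60.8 18.6] 0.2
toolmat 2081 mean [503.8 276.5   2.1] z [-1.7  2.   6.1] rect [492.7 254.3] [196.7 196.8] 5.7
cell1 60 mean [ 497.7 -327.6   33.9] z [29.3 34.6 38.3] rect [ 498.3 -330. ] [24.8 28.7] 3.4
cell2 60 mean [ 404.1 -326.1   33.4] z [ 4.3 35.7 39.6] rect [ 401.6 -327.4] [31.4 23.1] 29.6
caddybase 910 mean [526.6  10.6  17. ] z [ 6.4 13.4 17.9] rect [531.9   8.2] [122.4 111.2] 22.8
208 [3, 1, 5, -1, 2, -1, 0, -1, 0, -1, 2, 2, 0, 3, 1, 0, 3, 0, -2, 4, 0, -1, 0, 8, 7, -1, 0, 4, 0, 5, 1, 2, 6, 5]
210 [0, -2, 5, 177, 177, 158, 0, -2, 0, 2, 0, -1, 1, 0, 0, 1, 0, 2, 0, 5, 0, 3, 46, 43, 46, 45, 47, 45, 41, 49, 46, 19, 2, 0]
212 [1,
[... 219 characters left out ...]
8, 189, 166, 141, 45, 48, 47, 45, 46, 47, 45, 41, 18, 5, 0]
216 [-1, 0, 1, 0, 2, -4, 3, 123, 109, 91, 77, 61, 47, 26, 10, -2, -2, 0, 188, 188, 189, 172, 151, 133, 108, 80, 49, 43, 47, 44, 44, 15, 0, 1]
218 [1, 0, 0, 0, 1, 2, 1, 1, -1, 4, 2, 2, -2, 4, 2, 1, 0, 1, 189, 189, 182, 161, 145, 130, 104, 83, 57, 40, 47, 42, 41, 12, -1, 3]
220 [3, 0, 0, 4, 1, 1, 3, 0, -1, 1, 2, -1, -2, 1, 2, -4, 1, -1, 0, 0, 2, 47, 42, 44, 81, 70, 48, 41, 42, 45, 34, 10, 0, 1]
222 [-1, 3, 0, 0, -2, 0, 0, 3, 2, 1, 0, 1, 1, 2, 0, 0, 0, 2, 3, 1, -1, 45, 45, 45, 49, 40, 44, 46, 50, 45, 41, 13, 3, 1]
224 [0, 2, 3, -1, -3, 0, 0, -4, 0, -2, 0, 0, 3, 0, 4, -1, 1, 5, 1, -1, 0, 47, 48, 48, 43, 50, 49, 47, 45, 47, 39, 13, 0, 0]
```

View pics/c1.png

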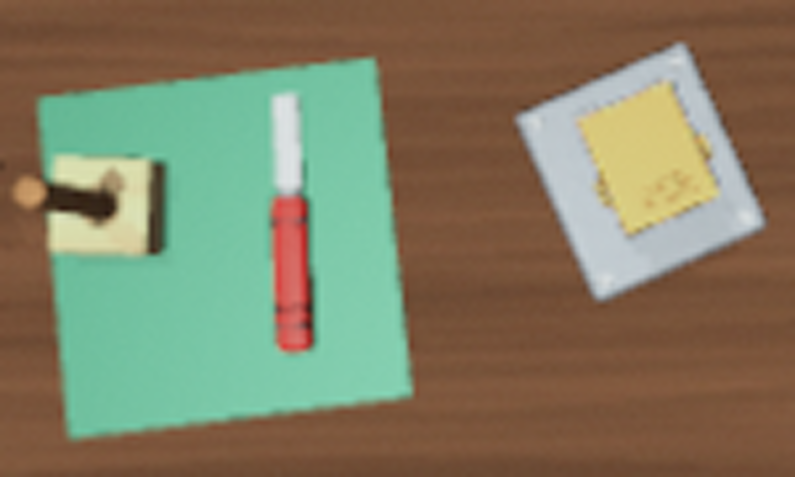

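The crop shows the cover's corners at (578,120), (668,83), (720,200), (630,236), with the long axis about 23° off world x. The blade points to world +x. Next I'll settle which end is the front from the side view, and find positions by plane intersection.

```bash
cat >> h.py <<'E'
def Z(c,uv,z):
    """pixels -> world on plane z"""
    o=np.array(c['position']); D=W(c,uv,1.0)-o
    return o+D*((np.asarray(z)-o[2])/D[:,2])[:,None]
def proj(c,P):
    p=(np.atleast_2d(P)-c['position'])@Ro.from_euler('xyz',c['attitude']).as_matrix(); K=c['mtx']
    return np.c_[K[0,2]+K[0,0]*p[:,0]/-p[:,2],K[1,2]-K[1,1]*p[:,1]/-p[:,2]]
E
python3 - <<'E'
from h import *
import pickle
t,s=[pickle.load(open(n+'0.pkl','rb')) for n in('top','side')]
cv2.imwrite('pics/c2.png',cv2.resize(s['frame'][90:260,180:290,::-1],None,fx=3.5,fy=3.5,interpolation=cv2.INTER_CUBIC))
q=lambda L:np.array(L)/5.3+[140,180]-0.4
def rep(n,L,z):
    P=Z(t,q(L),z)[:,:2]; print(n,P.round(1).tolist(),'mean',P.mean(0).round(1)); return P
b=rep('base',[(517,118),(684,43),(764,225),(600,300)],12)
e=(b[1]-b[2]);print(np.degrees(np.arctan2(e[1],e[0])),np.linalg.norm(e),np.linalg.norm(b[0]-b[1])); e=b[0]-b[3];print(np.degrees(np.arctan2(e[1],e[0])))
c=rep('cover',[(578,120),(668,83),(720,200),(630,236)],167)
e=(c[1]-c[2]);print(np.degrees(np.arctan2(e[1],e[0])),np.linalg.norm(e),np.linalg.norm(c[0]-c[1]))
rep('stand',[(50,155),(152,158),(150,255),(50,250)],45)
rep('rodtop',[(29,190)],190)
rep('tip',[(286,94)],12); rep('handle ends',[(290,197),(293,350)],22)
h=t['z_map']; y=Z(t,[(114,211.5)],180);print('yellow',y, Z(t,[(136,215)],5))
for P in ((402,-327,34),(498,-329,34)): print(proj(t,P),proj(s,P))
E
```

```text
base [[563.9, 79.7], [606.4, -19.6], [498.2, -63.9], [456.6, 32.9]] mean [531.3   7.3]
22.255601466537577 116.96747341233639 107.98275363184604
23.526630581686835
cover [[548.5, 41.8], [566.7, -4.9], [506.0, -30.1], [488.6, 16.3]] mean [527.5   5.8]
22.571957265101997 65.69378579927306 50.03380305365631
stand [[545.2, 344.3], [542.3, 286.3], [487.3, 287.2], [491.3, 343.7]] mean [516.5 315.4]
rodtop [[517.0, 315.7]] mean [517.  315.7]
tip [[580.8, 215.2]] mean [580.8 215.2]
handle ends [[519.7, 211.5], [431.7, 210.0]] mean [475.7 210.7]
yellow [[529.79382938 401.18520689 180.        ]] [[529.81180022 395.23835635   5.        ]]
[[371.93168587 251.816083  ]] [[190.48169729 339.0303016 ]]
[[370.92364091 220.06727523]] [[239.19878481 334.54761936]]
```

View pics/c2.png

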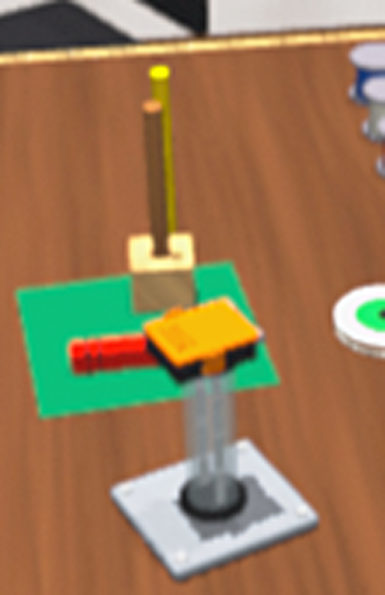

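The cover's centre sits about 4 mm nearer the robot than the base's, so the front faces the robot. That puts the caddy at (531,7.3) with yaw about 22.8°. Sizes check out, the blade measuring 105 mm from origin to tip. Now for a move helper and the first approach, to the blade.

```bash
cat >> h.py <<'E'
def plan(x,y,z,yaw=None):
    """yaw in deg: print turn about tool z, then shift (mm) in the turned tool frame"""
    o=r.observe(); R=Ro.from_euler('xyz',o['tcp_rot']); y0=np.degrees(o['tcp_rot'][2])
    a=0 if yaw is None else y0-yaw
    R2=R*Ro.from_rotvec([0,0,np.radians(a)])
    print('t',round(o['t'],1),'tcp',o['tool_pos'].round(1),'rpy',np.degrees(o['tcp_rot']).round(1),'F',o['force'].round(1),'w',round(o['grip_width'],1),'| turn z',round(a,1),'shift',R2.inv().apply(np.array([x,y,z])-o['tool_pos']).round(1))
E
python3 -c "
from h import *
plan(501,212,150,2)"
```

```text
t 0.1 tcp [ 159.7 -525.7  230.6] rpy [-179.9   -0.    16.9] F [-0.3 -0.   0.2] w 85.4 | turn z 14.9 shift [ 366.8 -725.3   81.6]
```

move_arm(offset=[[0,0,0],[0,0,0],[0,0,0],[0.018,-0.036,0],[0.018,-0.036,0],[0.018,-0.036,0],[0.018,-0.036,0],[0.018,-0.036,0],[0.018,-0.036,0],[0.018,-0.036,0]], rot=[[0,0,5],[0,0,5],[0,0,5],[0,0,0],[0,0,0],[0,0,0],[0,0,0],[0,0,0],[0,0,0],[0,0,0]], fingers=1)

```text
t: 0.93
tool_pos: [277.6, -268.3, 231.0]
tcp_rot: [-3.141, 0.0, 0.032]
force: [1.2, -0.4, 0.1]
grip_width: 85.0
grip_force: 0.0
```

move_arm(offset=[[0.018,-0.036,0],[0.018,-0.036,0],[0.018,-0.036,0],[0.018,-0.036,0],[0.018,-0.036,0],[0.018,-0.036,0],[0.018,-0.036,0],[0.018,-0.036,0],[0.018,-0.036,0],[0.018,-0.036,0]], rot=[[0,0,0],[0,0,0],[0,0,0],[0,0,0],[0,0,0],[0,0,0],[0,0,0],[0,0,0],[0,0,0],[0,0,0]])

```text
t: 1.77
tool_pos: [445.6, 93.9, 231.1]
tcp_rot: [-3.138, 0.0, 0.043]
force: [-0.1, -0.1, 0.8]
grip_width: 86.0
grip_force: 0.0
```

```bash
python3 -c "
from h import *
plan(501,211.5,120,2)"
```

```text
t 1.8 tcp [445.6  93.9 231.1] rpy [-179.8    0.     2.5] F [-0.1 -0.1  0.8] w 86.0 | turn z 0.5 shift [  59.5 -115.2  111.5]
```

move_arm(offset=[[0.015,-0.029,0],[0.015,-0.029,0],[0.015,-0.029,0],[0.0145,-0.028,0],[0,0,0.025],[0,0,0.025],[0,0,0.025],[0,0,0.025],[0,0,0.025],[0,0,0]], rot=[[0,0,0],[0,0,0],[0,0,0],[0,0,0],[0,0,0],[0,0,0],[0,0,0],[0,0,0],[0,0,0],[0,0,0]], fingers=0.7)

```text
t: 2.6
tool_pos: [497.9, 153.2, 104.4]
tcp_rot: [-3.088, 0.009, 0.126]
force: [-1.1, -0.5, 0.1]
grip_width: 59.8
grip_force: 0.0
```

Run:
```python
from h import *
plan(501,211.5,4,2)
s=cap('side'); t=cap('top')
a=cv2.resize(s['frame'][120:220,160:300,::-1],None,fx=4,fy=4,interpolation=cv2.INTER_CUBIC)
b=cv2.resize(t['frame'][180:280,140:200,::-1],None,fx=4,fy=4,interpolation=cv2.INTER_CUBIC)
cv2.imwrite('pics/c3.png',np.hstack([a,b]))
```

```text
t 2.6 tcp [497.9 153.2 104.4] rpy [-176.9    0.5    7.2] F [-1.1 -0.5  0.1] w 59.8 | turn z 5.2 shift [  6.5 -52.8 103.2]
```

View pics/c3.png

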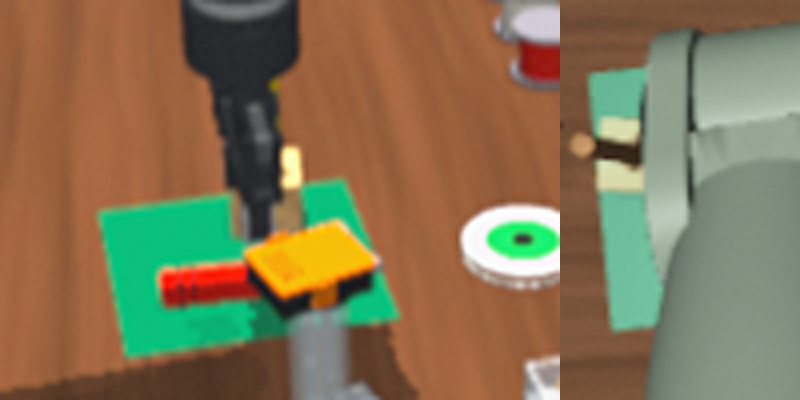

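The arm stopped short at y=153 and is tilted, so I'll check the joints. The blade is still lying in place.

```bash
python3 -c "
from h import *
o=r.observe();print(o['qpos'].round(3),o['tool_pos'],o['effort'].round(1))"
```

```text
[ 0.125  0.395 -0.437  0.741  0.054  3.141] [500.81321821 153.57987737 108.47909155] [  0.  -42.1  20.8  -0.1   0.2   0. ]
```

Joint 6 is at its limit (yaw = q1 − q6 + π), so I'll use the half-turned grasp, yaw about 182°.

move_arm(offset=[[0,0,-0.002],[0,0,-0.002],[0,0,-0.002],[0,0,-0.002],[0,0,-0.002],[0,0,-0.002],[0,0,-0.002],[0,0,-0.002],[0,0,-0.002],[0,0,-0.002]], rot=[[0,0,-7],[0,0,-7],[0,0,-7],[0,0,-7],[0,0,-7],[0,0,-7],[0,0,-7],[0,0,-7],[0,0,-7],[0,0,-7]], fingers=0.7)

```text
t: 3.53
tool_pos: [503.4, 152.8, 131.4]
tcp_rot: [-3.126, -0.052, 1.353]
force: [-0.1, 0.5, -0.4]
grip_width: 60.0
grip_force: 0.0
```

move_arm(offset=[[0,0,0],[0,0,0],[0,0,0],[0,0,0],[0,0,0],[0,0,0],[0,0,0],[0,0,0],[0,0,0],[0,0,0]], rot=[[0,0,-7],[0,0,-7],[0,0,-7],[0,0,-7],[0,0,-7],[0,0,-7],[0,0,-7],[0,0,-7],[0,0,-7],[0,0,-7]])

```text
t: 4.37
tool_pos: [503.4, 152.8, 131.3]
tcp_rot: [3.098, -0.032, 2.576]
force: [0.8, -0.2, -0.4]
grip_width: 59.9
grip_force: 0.0
```

```bash
cat >> h.py <<'E'
def plan2(x,y,z,yaw):
    """general: rotation vector (deg, tool axes) to tool-down at yaw, then shift in the turned frame (mm)"""
    o=r.observe(); R=Ro.from_euler('xyz',o['tcp_rot']); R2=Ro.from_euler('xyz',[180,0,yaw],degrees=True)
    print('t',round(o['t'],1),'tcp',o['tool_pos'].round(1),'rpy',np.degrees(o['tcp_rot']).round(1),'F',o['force'].round(1),'w',round(o['grip_width'],1),'gf',round(o['grip_force'],1),'| rotvec',np.degrees((R.inv()*R2).as_rotvec()).round(1),'shift',R2.inv().apply(np.array([x,y,z])-o['tool_pos']).round(1))
E
python3 -c "
from h import *
plan2(501,211.5,60,182)"
```

```text
t 4.4 tcp [503.4 152.8 131.3] rpy [177.5  -1.8 147.6] F [ 0.8 -0.2 -0.4] w 59.9 gf 0.0 | rotvec [  3.   -1.  -34.4] shift [ 0.3 58.8 71.3]
```

move_arm(offset=[[0,0,0],[0,0,0],[0,0,0],[0,0,0],[0,0,0],[0,0.03,0],[0,0.0288,0],[0,0,0.03],[0,0,0.03],[0,0,0.01]], rot=[[0.6,-0.2,-6.88],[0.6,-0.2,-6.88],[0.6,-0.2,-6.88],[0.6,-0.2,-6.88],[0.6,-0.2,-6.88],[0,0,0],[0,0,0],[0,0,0],[0,0,0],[0,0,0]])

```text
t: 5.2
tool_pos: [499.2, 211.7, 57.8]
tcp_rot: [-3.141, -0.006, -3.112]
force: [-0.2, 0.0, -0.8]
grip_width: 60.1
grip_force: 0.0
```

Run:
```python
from h import *
plan2(501,211.5,4,182)
s=cap('side')
a=cv2.resize(s['frame'][120:220,160:300,::-1],None,fx=4,fy=4,interpolation=cv2.INTER_CUBIC)
cv2.imwrite('pics/c4.png',a)
```

```text
t 5.2 tcp [499.2 211.7  57.8] rpy [-179.9   -0.3 -178.3] F [-0.2  0.  -0.8] w 60.1 gf 0.0 | rotvec [-0.1 -0.3 -0.3] shift [-1.8 -0.2 53.8]
```

View pics/c4.png

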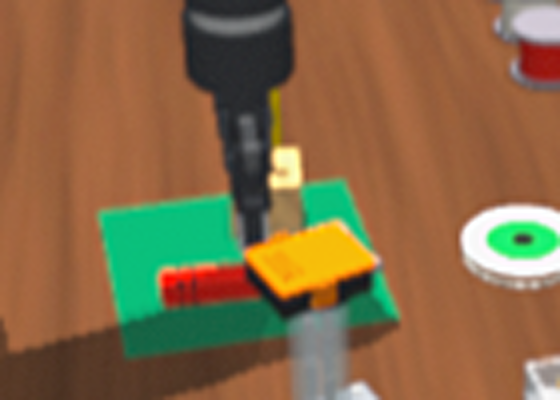

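The gripper is above the handle, and the handle's end is unchanged at crop (163,288). I'll go down and close.

move_arm(offset=[[-0.0018,0,0.012],[0,0,0.012],[0,0,0.012],[0,0,0.01],[0,0,0.007],[0,0,0],[0,0,0],[0,0,0],[0,0,0],[0,0,0]], rot=[[0,0,0],[0,0,0],[0,0,0],[0,0,0],[0,0,0],[0,0,0],[0,0,0],[0,0,0],[0,0,0],[0,0,0]])

```text
t: 6.08
tool_pos: [502.0, 211.5, 6.5]
tcp_rot: [-3.141, -0.003, -3.113]
force: [0.0, 0.4, -0.1]
grip_width: 59.8
grip_force: 0.0
```

move_arm(offset=[[0,0,0],[0,0,0],[0,0,0],[0,0,0],[0,0,0],[0,0,0],[0,0,0],[0,0,0],[0,0,0],[0,0,0]], rot=[[0,0,0],[0,0,0],[0,0,0],[0,0,0],[0,0,0],[0,0,0],[0,0,0],[0,0,0],[0,0,0],[0,0,0]], fingers=0)

```text
t: 6.92
tool_pos: [501.9, 211.6, 6.3]
tcp_rot: [-3.141, -0.004, -3.113]
force: [-0.7, -0.4, 5.3]
grip_width: 18.7
grip_force: 59.1
```

Grip closed at 18.7 mm, which fits the 20 mm handle. Now lift and turn towards the slot.

move_arm(offset=[[0,0,-0.02],[0,0,-0.04],[0,0,-0.04],[0,0,-0.04],[0,0,-0.04],[0,0,-0.035],[0,0,0],[0,0,0],[0,0,0],[0,0,0]], rot=[[0,0,0],[0,0,0],[0,0,0],[0,0,0],[0,0,0],[0,0,0],[0,0,-7],[0,0,-7],[0,0,-7],[0,0,0]])

```text
t: 7.75
tool_pos: [502.2, 211.3, 220.6]
tcp_rot: [3.141, -0.005, -2.745]
force: [0.1, -0.1, 0.2]
grip_width: 18.7
grip_force: 58.5
```

Run:
```python
from h import *
plan2(411.2,-43.1,154,202.8)
```

```text
t 7.8 tcp [502.2 211.3 220.6] rpy [ 179.9   -0.3 -157.3] F [ 0.1 -0.1  0.2] w 18.7 gf 58.5 | rotvec [ 0.1 -0.3 -0.1] shift [ 182.5 -199.3   66.6]
```

move_arm(offset=[[0.0228,-0.0249,0],[0.0228,-0.0249,0],[0.0228,-0.0249,0],[0.0228,-0.0249,0],[0.0228,-0.0249,0],[0.0228,-0.0249,0],[0.0228,-0.0249,0],[0.0228,-0.0249,0],[0,0,0.03],[0,0,0.027]], rot=[[0,-0.3,0],[0,0,0],[0,0,0],[0,0,0],[0,0,0],[0,0,0],[0,0,0],[0,0,0],[0,0,0],[0,0,0]])

```text
t: 8.58
tool_pos: [411.3, -44.7, 163.7]
tcp_rot: [-3.14, 0.003, -2.755]
force: [0.3, -0.4, -1.4]
grip_width: 19.0
grip_force: 58.7
```

Run:
```python
from h import *
plan2(411.2,-43.1,154,202.8)
s=cap('side')
a=cv2.resize(s['frame'][135:255,150:310,::-1],None,fx=5,fy=5,interpolation=cv2.INTER_CUBIC)
cv2.imwrite('pics/c5.png',a)
```

```text
t 8.6 tcp [411.3 -44.7 163.7] rpy [-179.9    0.2 -157.8] F [ 0.3 -0.4 -1.4] w 19.0 gf 58.7 | rotvec [-0.1  0.2 -0.6] shift [-0.5  1.5  9.7]
```

View pics/c5.png

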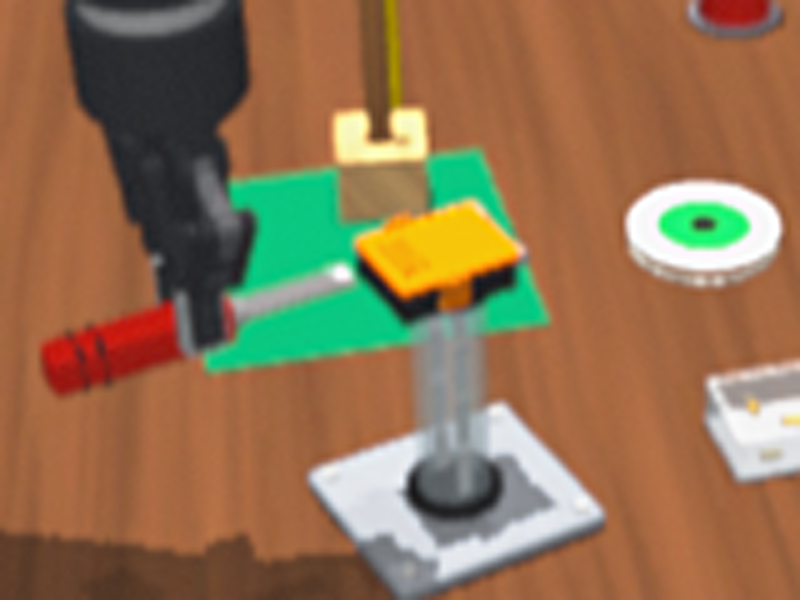

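The side view shows the blade tip at crop (350,268), just in front of the lip, whose corners are at (357,245) and (410,298). I'll compare those with my model's projections.

Run:
```python
from h import *
o=r.observe(); s=cap('side'); a=np.radians(22.8); ex=np.array([np.cos(a),np.sin(a),0]); ey=np.array([-ex[1],ex[0],0]); O=np.array([531,7.3,0])
cr=lambda P:((proj(s,P)-[150,135]+.4)*5).round(0).tolist()
R=Ro.from_euler('xyz',o['tcp_rot']).as_matrix(); t=o['tool_pos']
print(o['tool_pos'])
print('tip corners',cr([t-79*R[:,0]+k*7*R[:,1]-5.7*R[:,2] for k in(-1,0,1)]))
for x,y in((-36,26),(-36,-26),(29,26),(29,-26)): print('cover top',x,y,cr(O+x*ex+y*ey+[0,0,167]))
print('base', [cr(O+x*ex+y*ey+[0,0,12])[0] for x,y in((-60,55),(-60,-55),(60,-55),(60,55))])
print('tip depth', W(s,[(219,188.5),(216,190),(219,189)]).round(1).tolist(), t-79*R[:,0]-5.7*R[:,2])
```

```text
[407.59201492 -42.85371906 158.6287676 ]
tip corners [[346.0, 291.0], [339.0, 284.0], [333.0, 276.0]]
cover top -36 26 [[350.0, 242.0]]
cover top -36 -26 [[399.0, 295.0]]
cover top 29 26 [[468.0, 204.0]]
cover top 29 -26 [[520.0, 255.0]]
base [[302.0, 474.0], [397.0, 596.0], [605.0, 515.0], [501.0, 402.0]]
tip depth [[489.7, 241.9, -1.3], [480.3, 234.0, -0.5], [489.5, 236.4, 0.6]] [480.73437017 -12.94613025 164.03450519]
```

The tip's height follows from kinematics (TCP z should be 153.8), and the slot leaves room sideways, so I'll set the height exactly before inserting.

Run:
```python
from h import *
plan2(407.6,-43.5,153.8,202.8)
```

```text
t 8.7 tcp [407.3 -42.2 160.4] rpy [ 179.7   -0.3 -157.6] F [-1.  -0.3 -0.5] w 18.3 gf 58.6 | rotvec [ 0.3 -0.3 -0.4] shift [ 0.2 -1.4  6.6]
```

move_arm(offset=[[0,0,0],[0,0,0],[0,0,0.003],[0,0,0.003],[0,0,0],[0,0,0],[0,0,0],[0,0,0],[0,0,0],[0,0,0]], rot=[[0,0,0],[0,0,0],[0,0,0],[0,0,0],[0,0,0],[0,0,0],[0,0,0],[0,0,0],[0,0,0],[0,0,0]])

```text
t: 9.52
tool_pos: [410.8, -42.5, 157.8]
tcp_rot: [3.141, 0.001, -2.747]
force: [0.1, 0.3, -0.8]
grip_width: 18.7
grip_force: 58.6
```

Run:
```python
from h import *
plan2(407.6,-43.5,153.8,202.8)
s=cap('side')
plan2(407.6,-43.5,153.8,202.8)
a=cv2.resize(s['frame'][155:215,185:265,::-1],None,fx=8,fy=8,interpolation=cv2.INTER_CUBIC)
cv2.imwrite('pics/c6.png',a)
```

```text
t 9.5 tcp [410.8 -42.5 157.8] rpy [ 1.799e+02  1.000e-01 -1.574e+02] F [ 0.1  0.3 -0.8] w 18.7 gf 58.6 | rotvec [ 0.1  0.1 -0.2] shift [3.4 0.3 4. ]
t 9.6 tcp [410.8 -42.5 157.7] rpy [ 179.9    0.  -157.4] F [-0.2 -0.3 -1.1] w 18.5 gf 58.6 | rotvec [ 0.1  0.  -0.2] shift [3.4 0.3 3.9]
```

View pics/c6.png

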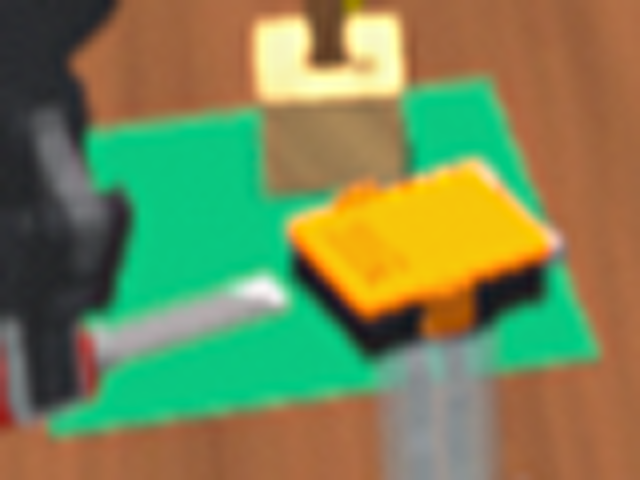

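The crop shows the tip centre at about (280,287), level with the slot and offset from my model by the same amount as the cover is. So the relative alignment holds. I'll lower 3.9 mm and advance.

move_arm(offset=[[0,0,0.0039],[0,0,0],[0,0,0],[-0.003,0,0],[-0.003,0,0],[-0.003,0,0],[-0.003,0,0],[0,0,0],[0,0,0],[0,0,0]], rot=[[0,0,0],[0,0,0],[0,0,0],[0,0,0],[0,0,0],[0,0,0],[0,0,0],[0,0,0],[0,0,0],[0,0,0]])

```text
t: 10.4
tool_pos: [421.8, -37.7, 153.7]
tcp_rot: [3.14, 0.001, -2.747]
force: [-0.2, -0.1, -0.8]
grip_width: 18.5
grip_force: 58.6
```

Run:
```python
from h import *
plan2(422.3,-38.4,153.8,202.8)
```

```text
t 10.4 tcp [421.8 -37.7 153.7] rpy [ 179.9    0.  -157.4] F [-0.2 -0.1 -0.8] w 18.5 gf 58.6 | rotvec [ 0.1  0.  -0.2] shift [-0.2 -0.8 -0.1]
```

Height is 153.7. Advance 10 mm, watching the force.

move_arm(offset=[[-0.002,0,0],[-0.002,0,0],[-0.002,0,0],[-0.002,0,0],[-0.002,0,0],[0,0,0],[0,0,0],[0,0,0],[0,0,0],[0,0,0]], rot=[[0,0,0],[0,0,0],[0,0,0],[0,0,0],[0,0,0],[0,0,0],[0,0,0],[0,0,0],[0,0,0],[0,0,0]])

```text
t: 11.23
tool_pos: [431.0, -34.0, 153.8]
tcp_rot: [3.14, 0.001, -2.747]
force: [-0.4, -0.2, -1.1]
grip_width: 18.8
grip_force: 58.6
```

move_arm(offset=[[-0.001,0,0],[0,0,-0.001],[0,0,-0.001],[0,0,-0.001],[0,0,-0.001],[0,0,-0.001],[0,0,0],[0,0,0],[0,0,0],[0,0,0]], rot=[[0,0,0],[0,0,0],[0,0,0],[0,0,0],[0,0,0],[0,0,0],[0,0,0],[0,0,0],[0,0,0],[0,0,0]])

```text
t: 12.07
tool_pos: [431.9, -33.6, 158.8]
tcp_rot: [3.141, 0.001, -2.747]
force: [2.2, 0.4, -4.8]
grip_width: 18.2
grip_force: 59.3
```

The blade bears on the lip at about 4 N. Continue lifting.

move_arm(offset=[[0,0,-0.0015],[0,0,-0.0015],[0,0,-0.0015],[0,0,-0.0015],[0,0,-0.0015],[0,0,-0.0015],[0,0,-0.0015],[0,0,-0.0015],[0,0,-0.0015],[0,0,-0.0015]], rot=[[0,0,0],[0,0,0],[0,0,0],[0,0,0],[0,0,0],[0,0,0],[0,0,0],[0,0,0],[0,0,0],[0,0,0]])

```text
t: 12.9
tool_pos: [431.9, -33.6, 173.9]
tcp_rot: [3.14, 0.001, -2.747]
force: [-0.2, 0.6, -1.2]
grip_width: 19.0
grip_force: 59.6
```

Run:
```python
from h import *
plan2(422.3,-38.4,153.8,202.8)
s=cap('side')
a=cv2.resize(s['frame'][145:215,185:265,::-1],None,fx=6,fy=6,interpolation=cv2.INTER_CUBIC)
cv2.imwrite('pics/c7.png',a)
```

```text
t 12.9 tcp [431.9 -33.6 173.9] rpy [ 179.9    0.  -157.4] F [-0.2  0.6 -1.2] w 19.0 gf 59.6 | rotvec [ 0.1  0.  -0.2] shift [10.8 -0.7 20.1]
```

View pics/c7.png

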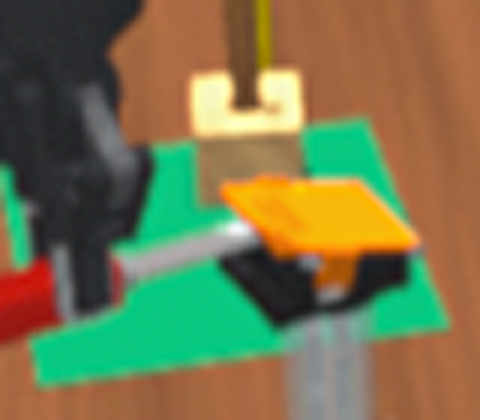

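The cover is up at about 0.3 rad, with the blade tip at (240,232) under its lip. Now lift and drive forward to swing it right over.

move_arm(offset=[[-0.0025,0,-0.002],[-0.0025,0,-0.002],[-0.0025,0,-0.002],[-0.0025,0,-0.002],[-0.0025,0,-0.002],[-0.0025,0,-0.002],[-0.0025,0,-0.002],[-0.0025,0,-0.002],[-0.0025,0,-0.002],[-0.0025,0,-0.002]], rot=[[0,0,0],[0,0,0],[0,0,0],[0,0,0],[0,0,0],[0,0,0],[0,0,0],[0,0,0],[0,0,0],[0,0,0]])

```text
t: 13.78
tool_pos: [455.3, -23.9, 194.0]
tcp_rot: [3.141, 0.001, -2.747]
force: [-1.1, -0.3, -0.8]
grip_width: 18.5
grip_force: 59.7
```

move_arm(offset=[[-0.005,0,0],[-0.005,0,0],[-0.005,0,0],[-0.005,0,0],[-0.005,0,0],[-0.005,0,0],[-0.005,0,0],[-0.005,0,0],[-0.005,0,0],[-0.005,0,0]], rot=[[0,0,0],[0,0,0],[0,0,0],[0,0,0],[0,0,0],[0,0,0],[0,0,0],[0,0,0],[0,0,0],[0,0,0]])

```text
t: 14.62
tool_pos: [501.4, -4.6, 193.6]
tcp_rot: [3.14, 0.0, -2.747]
force: [-1.6, 0.1, -0.9]
grip_width: 18.7
grip_force: 59.7
```

move_arm(offset=[[-0.003,0,0],[0,0,0],[0.02,0,0],[0.03,0,0],[0.03,0,0],[0.02,0,0],[0,0,0],[0,0,0],[0,0,0],[0,0,0]], rot=[[0,0,0],[0,0,0],[0,0,0],[0,0,0],[0,0,0],[0,0,0],[0,0,0],[0,0,0],[0,0,0],[0,0,0]])

```text
t: 15.45
tool_pos: [413.0, -42.1, 194.1]
tcp_rot: [3.141, 0.002, -2.746]
force: [1.1, -0.5, -0.9]
grip_width: 18.7
grip_force: 59.7
```

Run:
```python
from h import *
plan2(502,211.5,220,182)
s=cap('side','s8.png');t=cap('top','t8.png')
a=cv2.resize(s['frame'][130:230,170:290,::-1],None,fx=4,fy=4,interpolation=cv2.INTER_CUBIC)
b=cv2.resize(t['frame'][170:270,220:300,::-1],None,fx=4,fy=4,interpolation=cv2.INTER_CUBIC)
cv2.imwrite('pics/c8.png',np.hstack([a,b]))
# cells
T=cloud(t);m=cv2.inRange(cv2.cvtColor(t['frame'],cv2.COLOR_RGB2HSV),(0,0,130),(180,90,255))>0
m[:, :325]=0;m[:,390:]=0;m[:208]=0;m[268:]=0
n,l,st,ce=cv2.connectedComponentsWithStats(m.astype(np.uint8))
for i in range(1,n): print('cell',st[i,4],Z(t,[ce[i]],34).round(1))
```

```text
t 15.4 tcp [413.  -42.1 194.1] rpy [ 1.800e+02  1.000e-01 -1.573e+02] F [ 1.1 -0.5 -0.9] w 18.7 gf 59.7 | rotvec [ 0.   0.1 20.7] shift [-97.8 250.3 -25.9]
cell 59 [[ 497.9 -327.5   34. ]]
cell 221 [[ 386.4 -207.8   34. ]]
cell 60 [[ 404.1 -325.9   34. ]]
cell 10 [[ 400.  -184.4   34. ]]
```

View pics/c8.png

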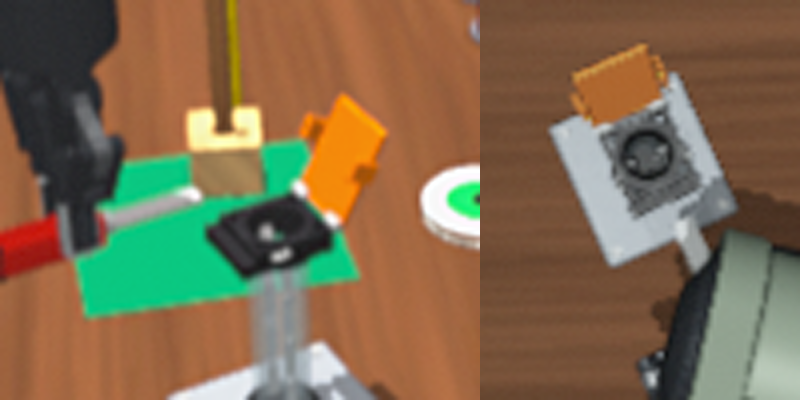

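The cover stands open at about 2 rad, and the mouth is visible at top crop (648,152) and side crop (275,227). Cells unmoved at (498,-328) and (404,-326). Blade goes back to its spot on the mat.

move_arm(offset=[[0,0,-0.009],[0,0,-0.009],[0,0,-0.008],[-0.014,0.0357,0],[-0.014,0.0357,0],[-0.014,0.0357,0],[-0.014,0.0357,0],[-0.014,0.0357,0],[-0.014,0.0357,0],[-0.014,0.0357,0]], rot=[[0,0,6.9],[0,0,6.9],[0,0,6.9],[0,0,0],[0,0,0],[0,0,0],[0,0,0],[0,0,0],[0,0,0],[0,0,0]])

```text
t: 16.38
tool_pos: [501.8, 213.5, 219.8]
tcp_rot: [3.14, 0.0, -3.107]
force: [1.5, -0.6, -0.9]
grip_width: 18.9
grip_force: 59.7
```

move_arm(offset=[[0,0,0],[0,0,0],[0,0,0.035],[0,0,0.038],[0,0,0.038],[0,0,0.038],[0,0,0.03],[0,0,0.012],[0,0,0],[0,0,0]], rot=[[0,0,0],[0,0,0],[0,0,0],[0,0,0],[0,0,0],[0,0,0],[0,0,0],[0,0,0],[0,0,0],[0,0,0]])

```text
t: 17.22
tool_pos: [500.6, 210.1, 28.7]
tcp_rot: [3.141, -0.002, -3.109]
force: [0.8, 0.0, -0.1]
grip_width: 18.5
grip_force: 59.7
```

Run:
```python
from h import *
plan2(502,211.5,6.5,182)
import cv2
s=type('x',(),{})
c=cv2.imread('pics/s8.png')
cs,ct=cap('side'),cap('top')
print('mouth top',Z(ct,[(261.6,207.6)],162).round(1),'side',Z(cs,[(238.4,186.4)],162).round(1))
```

```text
t 17.2 tcp [500.6 210.1  28.7] rpy [ 1.800e+02 -1.000e-01 -1.781e+02] F [ 0.8  0.  -0.1] w 18.5 gf 59.7 | rotvec [ 0.  -0.1 -0.1] shift [-1.4  1.4 22.2]
mouth top [[533.6   6.8 162. ]] side [[532.    3.6 162. ]]
```

move_arm(offset=[[0,0,0.008],[0,0,0.008],[0,0,0.0055],[0,0,0],[0,0,0],[0,0,0],[0,0,0],[0,0,0],[0,0,0],[0,0,0]], rot=[[0,0,0],[0,0,0],[0,0,0],[0,0,0],[0,0,0],[0,0,0],[0,0,0],[0,0,0],[0,0,0],[0,0,0]])

```text
t: 18.15
tool_pos: [501.4, 211.3, 7.8]
tcp_rot: [3.14, 0.001, -3.108]
force: [-0.2, -0.4, -1.2]
grip_width: 18.4
grip_force: 59.8
```

move_arm(offset=[[0,0,0],[0,0,0],[0,0,0],[0,0,0],[0,0,0],[0,0,0],[0,0,0],[0,0,-0.02],[0,0,-0.04],[0,0,-0.04]], rot=[[0,0,0],[0,0,0],[0,0,0],[0,0,0],[0,0,0],[0,0,0],[0,0,0],[0,0,0],[0,0,0],[0,0,0]], fingers=0.6)

```text
t: 18.98
tool_pos: [499.5, 210.5, 107.3]
tcp_rot: [3.141, -0.004, -3.108]
force: [1.8, -0.1, -0.5]
grip_width: 51.1
grip_force: 0.0
```

Run:
```python
from h import *
plan2(404,-326,217,202.8)
```

```text
t 19.0 tcp [499.5 210.5 107.3] rpy [ 180.    -0.2 -178.1] F [ 1.8 -0.1 -0.5] w 51.1 gf 0.0 | rotvec [  0.1  -0.2 -20.9] shift [ 295.9 -457.6 -109.7]
```

move_arm(offset=[[0,0,-0.037],[0,0,-0.037],[0,0,-0.036],[0.0211,-0.0327,0],[0.0211,-0.0327,0],[0.0211,-0.0327,0],[0.0211,-0.0327,0],[0.0211,-0.0327,0],[0.0211,-0.0327,0],[0.0211,-0.0327,0]], rot=[[0,0,-7],[0,0,-7],[0,0,-7],[0,0,0],[0,0,0],[0,0,0],[0,0,0],[0,0,0],[0,0,0],[0,0,0]])

```text
t: 19.82
tool_pos: [453.6, -59.0, 217.4]
tcp_rot: [3.141, 0.001, -2.741]
force: [1.3, -0.6, 0.0]
grip_width: 51.1
grip_force: 0.0
```

move_arm(offset=[[0.0211,-0.0327,0],[0.0211,-0.0327,0],[0.0211,-0.0327,0],[0.0211,-0.0327,0],[0.0211,-0.0327,0],[0.0211,-0.0327,0],[0.0211,-0.0327,0],[0,0,0.038],[0,0,0.038],[0,0,0.038]], rot=[[0,0,0],[0,0,0],[0,0,0],[0,0,0],[0,0,0],[0,0,0],[0,0,0],[0,0,0],[0,0,0],[0,0,0]])

```text
t: 20.65
tool_pos: [407.5, -327.1, 102.1]
tcp_rot: [-3.14, 0.002, -2.743]
force: [0.0, -0.4, 0.1]
grip_width: 51.3
grip_force: 0.0
```

```bash
cat >> h.py <<'E'
def cells(c):
    m=cv2.inRange(cv2.cvtColor(c['frame'],cv2.COLOR_RGB2HSV),(40,120,40),(85,255,200))
    n,l,st,ce=cv2.connectedComponentsWithStats(m)
    return [(st[i].tolist(),ce[i].round(1).tolist()) for i in range(1,n) if st[i,4]>15]
E
python3 - <<'E'
from h import *
s=cap('side'); t=cap('top')
plan2(404,-326,20,202.8)
print([c for c in cells(s)])
S=cloud(s)
for (x,y,w,h,a),_ in cells(s):
    if y>280:
        u=np.arange(x,x+w); sub=S[y-12:y+h+2,x-2:x+w+2].reshape(-1,3); sub=sub[sub[:,2]>31]; print((x,y,w,h),'top pts',len(sub),np.median(sub,0).round(1), 'rng',((np.percentile(sub,3,0)+np.percentile(sub,97,0))/2).round(1))
cv2.imwrite('pics/c9.png',cv2.resize(s['frame'][250:384,130:330,::-1],None,fx=4,fy=4,interpolation=cv2.INTER_CUBIC))
E
```

```text
t 20.8 tcp [ 403.7 -322.2   97.7] rpy [ 179.3   -0.2 -157.1] F [-0.9  1.2  0.6] w 51.6 gf 0.0 | rotvec [ 0.7 -0.2  0.1] shift [ 1.2 -3.6 77.7]
[([216, 171, 6, 10, 21], [217.1, 176.1]), ([221, 171, 22, 16, 56], [231.3, 179.6]), ([246, 188, 9, 13, 35], [249.6, 194.4]), ([217, 195, 16, 9, 32], [226.9, 198.3]), ([200, 197, 14, 11, 22], [205.1, 201.3]), ([234, 340, 13, 10, 84], [239.9, 344.9]), ([187, 343, 13, 11, 87], [193.4, 349.1])]
(234, 340, 13, 10) top pts 102 [ 498.7 -328.3   33.8] rng [ 498.5 -328.4   34. ]
(187, 343, 13, 11) top pts 100 [ 405.  -326.6   33.5] rng [ 405.  -326.3   33.6]
```

View pics/c9.png

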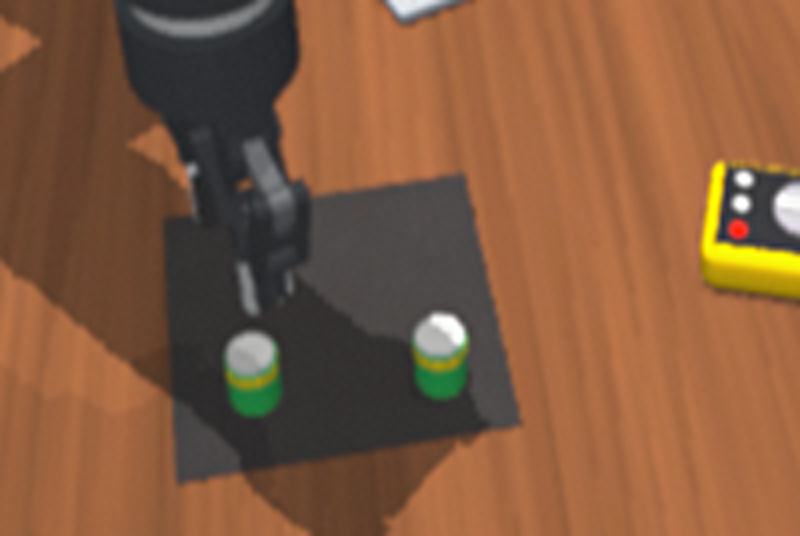

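Both cells are standing at crop (252,375) and (440,355), and the side and top measurements agree to 1 mm. Going down on the first.

move_arm(offset=[[0,0,0.018],[0,0,0.018],[0,0,0.018],[0,0,0.018],[0,0,0.009],[0,0,0],[0,0,0],[0,0,0],[0,0,0],[0,0,0]], rot=[[0,0,0],[0,0,0],[0,0,0],[0,0,0],[0,0,0],[0,0,0],[0,0,0],[0,0,0],[0,0,0],[0,0,0]])

```text
t: 21.58
tool_pos: [408.2, -326.2, 23.0]
tcp_rot: [-3.141, 0.001, -2.741]
force: [-0.5, -0.6, -0.6]
grip_width: 51.6
grip_force: 0.0
```

Run:
```python
from h import *
plan2(404.6,-326.4,20,202.8)
```

```text
t 21.6 tcp [ 408.2 -326.2   23. ] rpy [-1.800e+02  1.000e-01 -1.571e+02] F [-0.5 -0.6 -0.6] w 51.6 gf 0.0 | rotvec [-0.   0.1  0.1] shift [3.4 1.2 3. ]
```

move_arm(offset=[[0.0034,0.0012,0.003],[0,0,0],[0,0,0],[0,0,0],[0,0,0],[0,0,0],[0,0,0],[0,0,0],[0,0,0],[0,0,0]], rot=[[0,0,0],[0,0,0],[0,0,0],[0,0,0],[0,0,0],[0,0,0],[0,0,0],[0,0,0],[0,0,0],[0,0,0]])

```text
t: 22.42
tool_pos: [403.9, -325.7, 18.9]
tcp_rot: [3.14, 0.001, -2.741]
force: [0.2, 0.2, 0.7]
grip_width: 51.4
grip_force: 0.0
```

move_arm(offset=[[0,0,0],[0,0,0],[0,0,0],[0,0,0],[0,0,0],[0,0,0],[0,0,0],[0,0,0],[0,0,0],[0,0,0]], rot=[[0,0,0],[0,0,0],[0,0,0],[0,0,0],[0,0,0],[0,0,0],[0,0,0],[0,0,0],[0,0,0],[0,0,0]], fingers=0)

```text
t: 23.25
tool_pos: [404.0, -325.8, 19.2]
tcp_rot: [3.141, 0.001, -2.741]
force: [-0.9, 0.2, 5.3]
grip_width: 23.5
grip_force: 58.7
```

move_arm(offset=[[0,0,-0.02],[0,0,-0.038],[0,0,-0.038],[0,0,-0.038],[0,0,-0.038],[0,0,-0.033],[0,0,0],[0,0,0],[0,0,0],[0,0,0]], rot=[[0,0,0],[0,0,0],[0,0,0],[0,0,0],[0,0,0],[0,0,0],[0,0,0],[0,0,0],[0,0,0],[0,0,0]])

```text
t: 24.08
tool_pos: [403.0, -325.2, 222.1]
tcp_rot: [3.137, -0.0, -2.742]
force: [0.6, 0.1, -0.9]
grip_width: 23.8
grip_force: 58.9
```

Run:
```python
from h import *
plan2(532,6.5,215,202.8)
```

```text
t 24.1 tcp [ 403.  -325.2  222.1] rpy [ 179.8   -0.  -157.1] F [ 0.6  0.1 -0.9] w 23.8 gf 58.9 | rotvec [ 0.2 -0.   0.1] shift [-247.4  255.8    7.1]
```

move_arm(offset=[[-0.0275,0.0284,0],[-0.0275,0.0284,0],[-0.0275,0.0284,0],[-0.0275,0.0284,0],[-0.0275,0.0284,0],[-0.0275,0.0284,0],[-0.0275,0.0284,0],[-0.0275,0.0284,0],[-0.0275,0.0284,0],[0,0,0.007]], rot=[[0,0,0],[0,0,0],[0,0,0],[0,0,0],[0,0,0],[0,0,0],[0,0,0],[0,0,0],[0,0,0],[0,0,0]])

```text
t: 24.92
tool_pos: [533.8, 11.8, 216.5]
tcp_rot: [3.138, 0.002, -2.734]
force: [0.5, -1.1, -0.3]
grip_width: 23.6
grip_force: 59.1
```

move_arm(offset=[[0,0,0.01],[0,0,0.01],[0,0,0],[0,0,0],[0,0,0],[0,0,0],[0,0,0],[0,0,0],[0,0,0],[0,0,0]], rot=[[0,0,0],[0,0,0],[0,0,0],[0,0,0],[0,0,0],[0,0,0],[0,0,0],[0,0,0],[0,0,0],[0,0,0]])

```text
t: 25.75
tool_pos: [532.4, 5.7, 197.6]
tcp_rot: [3.141, 0.001, -2.742]
force: [-0.5, 0.1, -0.8]
grip_width: 23.6
grip_force: 59.1
```

Run:
```python
from h import *
plan2(532,6.5,186,202.8)
s=cap('side')
o=r.observe(); a=np.radians(22.8); ex=np.array([np.cos(a),np.sin(a),0]); ey=np.array([-ex[1],ex[0],0]); O=np.array([532,6.5,0])
cr=lambda P:((proj(s,P)-[190,140]+.4)*8).round(0).tolist()
t=o['tool_pos']
print('cell bottom ctr',cr(t-[0,0,19.2]),'left/right edges', cr([t-[13,0,19.2],t+[13,0,-19.2]]))
for x,y in((-26,26),(-26,-26),(26,26),(26,-26)): print('head top',x,y,cr(O+x*ex+y*ey+[0,0,162]))
print('mouth',cr(O+[0,0,162]),'bore left/right z150', cr([O+[-19.3,0,130],O+[19.3,0,130]]))
cv2.imwrite('pics/c10.png',cv2.resize(s['frame'][140:215,190:290,::-1],None,fx=8,fy=8,interpolation=cv2.INTER_CUBIC))
```

```text
t 25.8 tcp [532.4   5.7 197.6] rpy [ 1.800e+02  1.000e-01 -1.571e+02] F [-0.5  0.1 -0.8] w 23.6 gf 59.1 | rotvec [0.  0.1 0.1] shift [ 0.1  0.9 11.6]
cell bottom ctr [[389.0, 325.0]] left/right edges [[346.0, 328.0], [432.0, 321.0]]
head top -26 26 [[274.0, 353.0]]
head top -26 -26 [[353.0, 437.0]]
head top 26 26 [[424.0, 304.0]]
head top 26 -26 [[507.0, 386.0]]
mouth [[389.0, 369.0]] bore left/right z150 [[330.0, 461.0], [456.0, 450.0]]
```

View pics/c10.png

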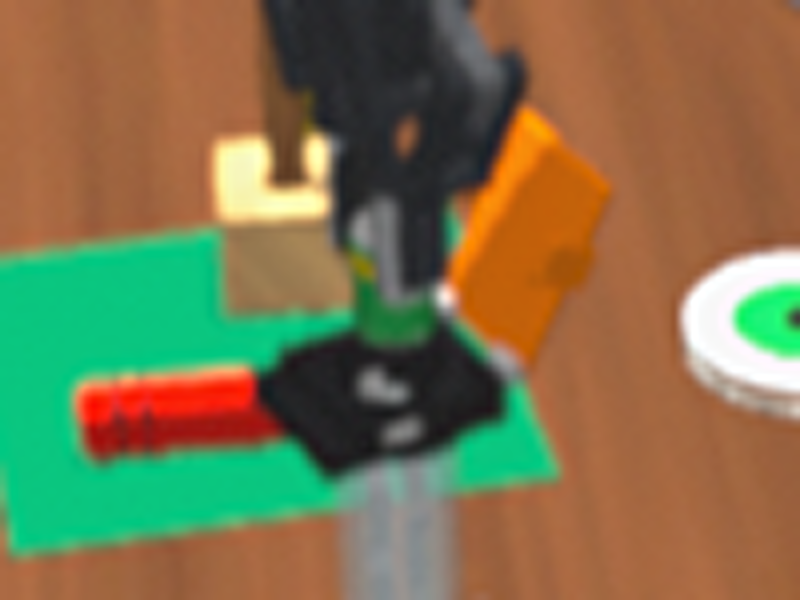

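Observed versus predicted offsets are nearly the same for the cell (+9 px at 8x) and the tube (+7), so alignment is within a millimetre. A 1.3 mm correction in y, then down, watching the force.

move_arm(offset=[[0,0.0013,0],[0,0,0.006],[0,0,0.006],[0,0,0.004],[0,0,0.003],[0,0,0.003],[0,0,0],[0,0,0],[0,0,0],[0,0,0]], rot=[[0,0,0],[0,0,0],[0,0,0],[0,0,0],[0,0,0],[0,0,0],[0,0,0],[0,0,0],[0,0,0],[0,0,0]])

```text
t: 26.63
tool_pos: [532.0, 7.0, 175.6]
tcp_rot: [3.141, 0.001, -2.742]
force: [-0.5, -1.2, -0.9]
grip_width: 23.9
grip_force: 59.1
```

move_arm(offset=[[0,0,0.002],[0,0,0.002],[0,0,0.002],[0,0,0],[0,0,0],[0,0,0],[0,0,0],[0,0,0],[0,0,0],[0,0,0]], rot=[[0,0,0],[0,0,0],[0,0,0],[0,0,0],[0,0,0],[0,0,0],[0,0,0],[0,0,0],[0,0,0],[0,0,0]])

```text
t: 27.47
tool_pos: [531.8, 7.1, 169.4]
tcp_rot: [3.141, 0.001, -2.741]
force: [-0.2, -0.3, -0.7]
grip_width: 23.4
grip_force: 59.1
```

move_arm(offset=[[0,0,0.0015],[0,0,0.0015],[0,0,0.0015],[0,0,0.001],[0,0,0],[0,0,0],[0,0,0],[0,0,0],[0,0,0],[0,0,0]], rot=[[0,0,0],[0,0,0],[0,0,0],[0,0,0],[0,0,0],[0,0,0],[0,0,0],[0,0,0],[0,0,0],[0,0,0]])

```text
t: 28.3
tool_pos: [531.5, 7.6, 163.6]
tcp_rot: [3.139, 0.001, -2.741]
force: [-0.0, 5.1, -0.0]
grip_width: 23.3
grip_force: 59.1
```

A 5 N side force in +y says the bore lies slightly further +y, so I'll shift 1.5 mm that way.

move_arm(offset=[[-0.0006,0.0014,0],[0,0,0],[0,0,0],[0,0,0],[0,0,0],[0,0,0],[0,0,0],[0,0,0],[0,0,0],[0,0,0]], rot=[[0,0,0],[0,0,0],[0,0,0],[0,0,0],[0,0,0],[0,0,0],[0,0,0],[0,0,0],[0,0,0],[0,0,0]])

```text
t: 29.13
tool_pos: [531.8, 8.5, 163.9]
tcp_rot: [3.141, 0.001, -2.742]
force: [-1.3, 1.2, 0.2]
grip_width: 23.5
grip_force: 59.1
```

Force relieved. Release and rise.

move_arm(offset=[[0,0,0],[0,0,0],[0,0,0],[0,0,0],[0,0,0],[0,0,0],[0,0,-0.01],[0,0,-0.02],[0,0,-0.02],[0,0,-0.01]], rot=[[0,0,0],[0,0,0],[0,0,0],[0,0,0],[0,0,0],[0,0,0],[0,0,0],[0,0,0],[0,0,0],[0,0,0]], fingers=0.6)

```text
t: 29.97
tool_pos: [532.9, 8.4, 226.8]
tcp_rot: [-3.141, 0.004, -2.741]
force: [0.6, -0.0, 0.9]
grip_width: 51.4
grip_force: 0.0
```

Run:
```python
from h import *
s=cap('side');S=cloud(s)
plan2(498.6,-328.3,222,202.8)
for (x,y,w,h,a),ce in cells(s):
    sub=S[max(y-12,0):y+h+2,x-2:x+w+2].reshape(-1,3); print((x,y,w,h,a),ce,'top z',np.nanmax(sub[:,2]).round(1))
    if y>280: sub=sub[sub[:,2]>31]; print('  cell on mat',np.median(sub,0).round(1))
# steel top near mouth
m=cv2.inRange(cv2.cvtColor(s['frame'],cv2.COLOR_RGB2HSV),(0,0,110),(180,60,255))>0
q=S[m]; q=q[(abs(q[:,0]-532)<25)&(abs(q[:,1]-8)<25)&(q[:,2]>168)&(q[:,2]<200)]; print('cell top?',len(q), q.mean(0).round(1) if len(q) else '')
```

```text
t 30.0 tcp [533.7   8.3 227.9] rpy [-179.9    0.3 -157.1] F [ 1.4 -0.1  0.8] w 51.0 gf 0.0 | rotvec [-0.1  0.3  0.1] shift [ 162.8 -296.7    5.9]
(235, 166, 12, 11, 84) [240.2, 171.1] top z 281.0
(185, 169, 49, 40, 1046) [205.5, 188.2] top z 229.9
(233, 185, 12, 5, 43) [238.7, 187.2] top z 180.7
(246, 188, 13, 13, 102) [252.0, 195.4] top z 193.4
(234, 340, 13, 10, 80) [240.1, 344.7] top z 37.2
  cell on mat [ 499.4 -328.3   33.6]
cell top? 46 [533.6   8.3 178.1]
```

The cell sits in the mouth, top at z=178 and centred near (533,8). Fetch the second.

move_arm(offset=[[0.0181,-0.033,0],[0.0181,-0.033,0],[0.0181,-0.033,0],[0.0181,-0.033,0],[0.0181,-0.033,0],[0.0181,-0.033,0],[0.0181,-0.033,0],[0.0181,-0.033,0],[0.0181,-0.033,0],[0,0,0.03]], rot=[[0,0,0],[0,0,0],[0,0,0],[0,0,0],[0,0,0],[0,0,0],[0,0,0],[0,0,0],[0,0,0],[0,0,0]])

```text
t: 30.85
tool_pos: [499.5, -337.9, 198.0]
tcp_rot: [-3.13, 0.004, -2.748]
force: [1.4, -0.8, 0.0]
grip_width: 51.0
grip_force: 0.0
```

move_arm(offset=[[0,0,0.03],[0,0,0.03],[0,0,0.03],[0,0,0.03],[0,0,0],[0,0,0],[0,0,0],[0,0,0],[0,0,0],[0,0,0]], rot=[[0,0,0],[0,0,0],[0,0,0],[0,0,0],[0,0,0],[0,0,0],[0,0,0],[0,0,0],[0,0,0],[0,0,0]])

```text
t: 31.68
tool_pos: [498.4, -329.0, 75.2]
tcp_rot: [-3.14, 0.002, -2.741]
force: [0.3, 1.0, 0.1]
grip_width: 51.3
grip_force: 0.0
```

Run:
```python
from h import *
plan2(498.8,-328.3,20,202.8)
```

```text
t 31.7 tcp [ 498.4 -329.    75.2] rpy [-1.799e+02  1.000e-01 -1.571e+02] F [0.3 1.  0.1] w 51.3 gf 0.0 | rotvec [-0.1  0.1  0.1] shift [-0.6  0.5 55.2]
```

move_arm(offset=[[-0.0006,0.0005,0.012],[0,0,0.014],[0,0,0.014],[0,0,0.01],[0,0,0.0055],[0,0,0],[0,0,0],[0,0,0],[0,0,0],[0,0,0]], rot=[[0,0,0],[0,0,0],[0,0,0],[0,0,0],[0,0,0],[0,0,0],[0,0,0],[0,0,0],[0,0,0],[0,0,0]])

```text
t: 32.52
tool_pos: [498.3, -327.9, 18.6]
tcp_rot: [3.142, 0.001, -2.741]
force: [-0.3, -0.2, -0.5]
grip_width: 51.3
grip_force: 0.0
```

move_arm(offset=[[0,0,0],[0,0,0],[0,0,0],[0,0,0],[0,0,0],[0,0,0],[0,0,0],[0,0,0],[0,0,0],[0,0,0]], rot=[[0,0,0],[0,0,0],[0,0,0],[0,0,0],[0,0,0],[0,0,0],[0,0,0],[0,0,0],[0,0,0],[0,0,0]], fingers=0)

```text
t: 33.35
tool_pos: [498.1, -327.7, 18.5]
tcp_rot: [3.141, 0.001, -2.741]
force: [-0.9, 0.9, 5.3]
grip_width: 23.5
grip_force: 58.7
```

move_arm(offset=[[0,0,-0.02],[0,0,-0.038],[0,0,-0.038],[0,0,-0.038],[0,0,-0.038],[0,0,-0.038],[0,0,0],[0,0,0],[0,0,0],[0,0,0]], rot=[[0,0,0],[0,0,0],[0,0,0],[0,0,0],[0,0,0],[0,0,0],[0,0,0],[0,0,0],[0,0,0],[0,0,0]])

```text
t: 34.18
tool_pos: [496.8, -327.0, 225.9]
tcp_rot: [3.137, -0.001, -2.741]
force: [-0.4, 0.0, -0.3]
grip_width: 23.8
grip_force: 58.9
```

Run:
```python
from h import *
plan2(532,8.6,230,202.8)
```

```text
t 34.2 tcp [ 496.8 -327.   225.9] rpy [ 179.8   -0.  -157.1] F [-0.4  0.  -0.3] w 23.8 gf 58.9 | rotvec [ 0.2 -0.   0.1] shift [-162.5  295.7   -4.1]
```

move_arm(offset=[[-0.018,0.0328,0],[-0.018,0.0328,0],[-0.018,0.0328,0],[-0.018,0.0328,0],[-0.018,0.0328,0],[-0.018,0.0328,0],[-0.018,0.0328,0],[-0.018,0.0328,0],[-0.018,0.0328,0],[0,0,0]], rot=[[0,0,0],[0,0,0],[0,0,0],[0,0,0],[0,0,0],[0,0,0],[0,0,0],[0,0,0],[0,0,0],[0,0,0]])

```text
t: 35.02
tool_pos: [530.7, 13.3, 226.4]
tcp_rot: [3.136, -0.001, -2.734]
force: [-0.3, -0.3, -0.5]
grip_width: 23.6
grip_force: 59.1
```

move_arm(offset=[[0,0,0],[0,0,0],[0,0,0.01],[0,0,0.01],[0,0,0],[0,0,0],[0,0,0],[0,0,0],[0,0,0],[0,0,0]], rot=[[0,0,0],[0,0,0],[0,0,0],[0,0,0],[0,0,0],[0,0,0],[0,0,0],[0,0,0],[0,0,0],[0,0,0]])

```text
t: 35.85
tool_pos: [532.3, 7.1, 208.7]
tcp_rot: [3.141, 0.001, -2.742]
force: [-0.3, -0.4, -0.5]
grip_width: 23.2
grip_force: 59.1
```

Run:
```python
from h import *
plan2(532,8.8,164,202.8)
```

```text
t 35.9 tcp [532.3   7.1 208.7] rpy [ 1.800e+02  1.000e-01 -1.571e+02] F [-0.3 -0.4 -0.5] w 23.2 gf 59.1 | rotvec [0.  0.1 0.1] shift [-0.4  1.7 44.7]
```

move_arm(offset=[[-0.0004,0.0017,0],[0,0,0],[0,0,0.003],[0,0,0.003],[0,0,0.002],[0,0,0.002],[0,0,0.002],[0,0,0.002],[0,0,0.002],[0,0,0]], rot=[[0,0,0],[0,0,0],[0,0,0],[0,0,0],[0,0,0],[0,0,0],[0,0,0],[0,0,0],[0,0,0],[0,0,0]])

```text
t: 36.68
tool_pos: [531.6, 9.0, 192.0]
tcp_rot: [3.14, 0.0, -2.742]
force: [0.3, -0.4, -0.8]
grip_width: 23.7
grip_force: 59.1
```

move_arm(offset=[[0,0,0.002],[0,0,0.002],[0,0,0.002],[0,0,0.002],[0,0,0.002],[0,0,0],[0,0,0],[0,0,0],[0,0,0],[0,0,0]], rot=[[0,0,0],[0,0,0],[0,0,0],[0,0,0],[0,0,0],[0,0,0],[0,0,0],[0,0,0],[0,0,0],[0,0,0]])

```text
t: 37.52
tool_pos: [531.7, 9.0, 182.4]
tcp_rot: [3.14, 0.001, -2.741]
force: [0.1, -0.0, 0.5]
grip_width: 23.8
grip_force: 59.1
```

move_arm(offset=[[0,0,0.002],[0,0,0.002],[0,0,0.002],[0,0,0.002],[0,0,0.002],[0,0,0.002],[0,0,0],[0,0,0],[0,0,0],[0,0,0]], rot=[[0,0,0],[0,0,0],[0,0,0],[0,0,0],[0,0,0],[0,0,0],[0,0,0],[0,0,0],[0,0,0],[0,0,0]])

```text
t: 38.35
tool_pos: [531.7, 9.0, 170.3]
tcp_rot: [3.14, 0.001, -2.741]
force: [-0.1, 0.1, 0.1]
grip_width: 23.3
grip_force: 59.1
```

move_arm(offset=[[0,0,0.002],[0,0,0.002],[0,0,0.002],[0,0,0],[0,0,0],[0,0,0],[0,0,0],[0,0,0],[0,0,0],[0,0,0]], rot=[[0,0,0],[0,0,0],[0,0,0],[0,0,0],[0,0,0],[0,0,0],[0,0,0],[0,0,0],[0,0,0],[0,0,0]])

```text
t: 39.18
tool_pos: [531.7, 9.0, 164.4]
tcp_rot: [3.141, 0.001, -2.741]
force: [-0.4, -0.3, -0.4]
grip_width: 23.5
grip_force: 59.1
```

move_arm(offset=[[0,0,0],[0,0,0],[0,0,0],[0,0,0],[0,0,0],[0,0,0],[0,0,-0.01],[0,0,-0.025],[0,0,-0.035],[0,0,-0.03]], rot=[[0,0,0],[0,0,0],[0,0,0],[0,0,0],[0,0,0],[0,0,0],[0,0,0],[0,0,0],[0,0,0],[0,0,0]], fingers=0.6)

```text
t: 40.02
tool_pos: [531.4, 8.9, 266.4]
tcp_rot: [3.14, 0.001, -2.741]
force: [1.6, 0.5, -0.1]
grip_width: 51.3
grip_force: 0.0
```

Run:
```python
from h import *
s=cap('side');S=cloud(s);t=cap('top');T=cloud(t)
plan2(517,315.5,235,270)
print([c for c in cells(s) if c[0][1]>280])
for n,Q,c in(('s',S,s),('t',T,t)):
  m=cv2.inRange(cv2.cvtColor(c['frame'],cv2.COLOR_RGB2HSV),(0,0,110),(180,60,255))>0
  q=Q[m]; q=q[(abs(q[:,0]-532)<25)&(abs(q[:,1]-8)<25)&(q[:,2]>155)&(q[:,2]<200)]; print(n,'cell top?',len(q), q.mean(0).round(1) if len(q) else '')
  q=Q[(abs(Q[...,0]-517)<25)&(abs(Q[...,1]-315)<25)&(Q[...,2]>184)&(Q[...,2]<200)]; print('rod top',len(q),np.median(q,0).round(1) if len(q) else '')
  for z in (80,110,140,170): 
    q=Q[(abs(Q[...,0]-517)<25)&(abs(Q[...,1]-315)<25)&(abs(Q[...,2]-z)<10)]; print(z,len(q),q.mean(0).round(1) if len(q) else '')
```

```text
t 40.1 tcp [534.8   8.5 270.4] rpy [-179.8    0.5 -157.1] F [-0.3  0.3 -0.2] w 50.9 gf 0.0 | rotvec [ -0.5   0.3 -67.1] shift [-307.    17.8   35.4]
[]
s cell top? 51 [533.6   8.  177.7]
rod top 1 [516.4 310.9 184.2]
80 28 [516.5 311.1  79.7]
110 33 [516.8 311.  109.8]
140 25 [515.7 310.8 140.5]
170 21 [514.4 310.9 168.8]
t cell top? 0 
rod top 30 [515.7 313.9 188.5]
80 11 [514.7 309.6  80.8]
110 10 [516.  308.2 111.3]
140 11 [515.  309.2 143.6]
170 12 [517.1 308.6 169.5]
```

Both cells are in the mouth, top cell at z≈178. The rod's axis is near (516,316). Turn the gripper, then cross to the rod.

move_arm(offset=[[0,0,0],[0,0,0],[0,0,0],[0,0,0],[0,0,0],[0,0,0],[0,0,0],[0,0,0],[0,0,0],[0,0,0]], rot=[[0,0,-6.7],[0,0,-6.7],[0,0,-6.7],[0,0,-6.7],[0,0,-6.7],[0,0,-6.7],[0,0,-6.7],[0,0,-6.7],[0,0,-6.7],[0,0,-6.7]])

```text
t: 40.95
tool_pos: [531.4, 8.9, 264.3]
tcp_rot: [3.141, 0.001, -1.566]
force: [-0.2, 0.6, 0.1]
grip_width: 51.1
grip_force: 0.0
```

Run:
```python
from h import *
plan2(516.2,316,235,270)
```

```text
t 41.0 tcp [531.4   8.9 264.3] rpy [ 1.80e+02  1.00e-01 -8.97e+01] F [-0.2  0.6  0.1] w 51.1 gf 0.0 | rotvec [0.  0.1 0.3] shift [-307.1   15.2   29.3]
```

move_arm(offset=[[-0.038,0.002,0],[-0.038,0.002,0],[-0.038,0.002,0],[-0.038,0.002,0],[-0.038,0.002,0],[-0.038,0.002,0],[-0.038,0.002,0],[-0.038,0.001,0],[0,0,0],[0,0,0]], rot=[[0,0,0],[0,0,0],[0,0,0],[0,0,0],[0,0,0],[0,0,0],[0,0,0],[0,0,0],[0,0,0],[0,0,0]])

```text
t: 41.78
tool_pos: [516.3, 314.6, 264.2]
tcp_rot: [3.141, 0.001, -1.568]
force: [-1.4, -0.5, -0.1]
grip_width: 51.1
grip_force: 0.0
```

Run:
```python
from h import *
plan2(516.2,316,128,270)
```

```text
t 41.8 tcp [516.3 314.6 264.2] rpy [180.    0.  -89.9] F [-1.4 -0.5 -0.1] w 51.1 gf 0.0 | rotvec [0.  0.  0.1] shift [-1.400e+00  1.000e-01  1.362e+02]
```

move_arm(offset=[[-0.0014,0,0.02],[0,0,0.025],[0,0,0.025],[0,0,0.025],[0,0,0.025],[0,0,0.016],[0,0,0],[0,0,0],[0,0,0],[0,0,0]], rot=[[0,0,0],[0,0,0],[0,0,0],[0,0,0],[0,0,0],[0,0,0],[0,0,0],[0,0,0],[0,0,0],[0,0,0]])

```text
t: 42.62
tool_pos: [518.4, 314.5, 130.6]
tcp_rot: [-3.139, 0.002, -1.573]
force: [-0.3, -0.0, 0.6]
grip_width: 51.1
grip_force: 0.0
```

move_arm(offset=[[0,0,0],[0,0,0],[0,0,0],[0,0,0],[0,0,0],[0,0,0],[0,0,0],[0,0,0],[0,0,0],[0,0,0]], rot=[[0,0,0],[0,0,0],[0,0,0],[0,0,0],[0,0,0],[0,0,0],[0,0,0],[0,0,0],[0,0,0],[0,0,0]], fingers=0)

```text
t: 43.45
tool_pos: [517.3, 314.8, 129.7]
tcp_rot: [-3.141, 0.002, -1.572]
force: [-0.9, 0.1, 5.7]
grip_width: 14.5
grip_force: 58.4
```

Rod gripped (14.5 mm reading). Lift straight out, clear of the stand.

move_arm(offset=[[0,0,-0.01],[0,0,-0.02],[0,0,-0.02],[0,0,-0.025],[0,0,-0.025],[0,0,-0.025],[0,0,-0.025],[0,0,-0.025],[0,0,-0.02],[0,0,0]], rot=[[0,0,0],[0,0,0],[0,0,0],[0,0,0],[0,0,0],[0,0,0],[0,0,0],[0,0,0],[0,0,0],[0,0,0]])

```text
t: 44.28
tool_pos: [518.7, 315.0, 329.1]
tcp_rot: [-3.134, 0.004, -1.572]
force: [0.2, -1.1, -0.3]
grip_width: 14.8
grip_force: 58.5
```

move_arm(offset=[[0,0,0],[0,0,0],[0,0,0],[0,0,0],[0,0,0],[0,0,0],[0,0,0],[0,0,0],[0,0,0],[0,0,0]], rot=[[0,0,6.7],[0,0,6.7],[0,0,6.7],[0,0,6.7],[0,0,6.7],[0,0,6.7],[0,0,6.7],[0,0,6.7],[0,0,6.7],[0,0,6.7]])

```text
t: 45.12
tool_pos: [516.7, 314.0, 322.9]
tcp_rot: [3.141, -0.001, -2.747]
force: [-0.3, 0.1, 0.1]
grip_width: 14.9
grip_force: 58.5
```

Run:
```python
from h import *
plan2(531.7,9.0,320,202.8)
s=cap('side');S=cloud(s);t=cap('top');T=cloud(t);p=r.observe()['tool_pos']
for z in (-110,-90,-70,-50,-30,-15):
    q=S[(abs(S[...,0]-p[0])<25)&(abs(S[...,1]-p[1])<25)&(abs(S[...,2]-p[2]-z)<10)]; print(z,len(q),q.mean(0).round(1)-p.round(1) if len(q) else '')
q=S[(abs(S[...,0]-p[0])<25)&(abs(S[...,1]-p[1])<25)&(S[...,2]>60)]; print('foot z',np.percentile(q[:,2],[0,1,3]).round(1),'p',p)
```

```text
t 45.1 tcp [516.7 314.  322.9] rpy [ 180.    -0.  -157.4] F [-0.3  0.1  0.1] w 14.9 gf 58.5 | rotvec [ 0.  -0.  -0.2] shift [ 104.3 -287.     2.9]
-110 35 [   3.1   -4.5 -110.4]
-90 37 [  3.2  -5.7 -90.5]
-70 32 [  3.4  -6.9 -70.3]
-50 42 [  3.2  -5.  -50.6]
-30 40 [  3.8  -5.8 -30. ]
-15 39 [  3.4  -6.2 -14.2]
foot z [203.  206.6 214.1] p [516.72024524 314.06087557 322.99510004]
```

The rod hangs plumb with its foot 119.7 mm below the TCP. Move over the mouth.

move_arm(offset=[[0.013,-0.0359,0],[0.013,-0.0359,0],[0.013,-0.0359,0],[0.013,-0.0359,0],[0.013,-0.0359,0],[0.013,-0.0359,0],[0.013,-0.0359,0],[0.013,-0.0359,0],[0,0,0],[0,0,0]], rot=[[0,0,0],[0,0,0],[0,0,0],[0,0,0],[0,0,0],[0,0,0],[0,0,0],[0,0,0],[0,0,0],[0,0,0]])

```text
t: 46.05
tool_pos: [533.0, 7.3, 323.0]
tcp_rot: [3.14, 0.0, -2.743]
force: [-0.3, 0.4, -0.9]
grip_width: 14.6
grip_force: 58.7
```

move_arm(offset=[[0,0,0],[0,0,0],[0,0,0.005],[0,0,0.005],[0,0,0.005],[0,0,0],[0,0,0],[0,0,0],[0,0,0],[0,0,0]], rot=[[0,0,0],[0,0,0],[0,0,0],[0,0,0],[0,0,0],[0,0,0],[0,0,0],[0,0,0],[0,0,0],[0,0,0]])

```text
t: 46.88
tool_pos: [533.3, 9.2, 308.6]
tcp_rot: [3.141, 0.001, -2.741]
force: [-0.2, -0.0, -0.8]
grip_width: 14.0
grip_force: 58.7
```

Run:
```python
from h import *
plan2(531.7,9.0,202,202.8)
```

```text
t 46.9 tcp [533.3   9.2 308.6] rpy [ 1.800e+02  1.000e-01 -1.571e+02] F [-0.2 -0.  -0.8] w 14.0 gf 58.7 | rotvec [0.  0.1 0.1] shift [  1.6   0.5 106.6]
```

move_arm(offset=[[0.0016,0.0005,0.003],[0,0,0.003],[0,0,0.003],[0,0,0.003],[0,0,0.003],[0,0,0.003],[0,0,0.003],[0,0,0.003],[0,0,0.003],[0,0,0.003]], rot=[[0,0,0],[0,0,0],[0,0,0],[0,0,0],[0,0,0],[0,0,0],[0,0,0],[0,0,0],[0,0,0],[0,0,0]])

```text
t: 47.72
tool_pos: [531.5, 9.1, 278.0]
tcp_rot: [3.14, 0.001, -2.741]
force: [0.4, 0.4, 1.8]
grip_width: 14.4
grip_force: 59.0
```

move_arm(offset=[[0,0,0.004],[0,0,0.004],[0,0,0.004],[0,0,0.004],[0,0,0.004],[0,0,0.004],[0,0,0.004],[0,0,0.004],[0,0,0.004],[0,0,0.004]], rot=[[0,0,0],[0,0,0],[0,0,0],[0,0,0],[0,0,0],[0,0,0],[0,0,0],[0,0,0],[0,0,0],[0,0,0]])

```text
t: 48.55
tool_pos: [531.6, 9.1, 238.0]
tcp_rot: [3.141, 0.001, -2.742]
force: [0.1, -0.2, 4.0]
grip_width: 14.4
grip_force: 59.3
```

move_arm(offset=[[0,0,0.004],[0,0,0.004],[0,0,0.004],[0,0,0.004],[0,0,0.003],[0,0,0.003],[0,0,0.003],[0,0,0.002],[0,0,0.002],[0,0,0]], rot=[[0,0,0],[0,0,0],[0,0,0],[0,0,0],[0,0,0],[0,0,0],[0,0,0],[0,0,0],[0,0,0],[0,0,0]])

```text
t: 49.38
tool_pos: [531.3, 9.2, 208.9]
tcp_rot: [3.14, 0.0, -2.741]
force: [0.6, 0.3, -0.5]
grip_width: 14.4
grip_force: 59.1
```

move_arm(offset=[[0,0,0.001],[0,0,0.001],[0,0,0.001],[0,0,0.001],[0,0,0.001],[0,0,0.001],[0,0,0],[0,0,0],[0,0,0],[0,0,0]], rot=[[0,0,0],[0,0,0],[0,0,0],[0,0,0],[0,0,0],[0,0,0],[0,0,0],[0,0,0],[0,0,0],[0,0,0]])

```text
t: 50.22
tool_pos: [531.2, 9.2, 203.0]
tcp_rot: [3.14, 0.0, -2.741]
force: [0.4, 0.2, -0.2]
grip_width: 14.4
grip_force: 59.0
```

move_arm(offset=[[0,0,0.001],[0,0,0.0005],[0,0,0.0005],[0,0,0],[0,0,0],[0,0,0],[0,0,0],[0,0,0],[0,0,0],[0,0,0]], rot=[[0,0,0],[0,0,0],[0,0,0],[0,0,0],[0,0,0],[0,0,0],[0,0,0],[0,0,0],[0,0,0],[0,0,0]])

```text
t: 51.05
tool_pos: [531.7, 9.2, 201.7]
tcp_rot: [3.141, 0.001, -2.741]
force: [-0.8, 1.3, 5.5]
grip_width: 14.4
grip_force: 59.2
```

Contact with the stack right at the expected height (201.7). Press on firmly.

move_arm(offset=[[0,0,0.0005],[0,0,0.0005],[0,0,0.0005],[0,0,0.0005],[0,0,0],[0,0,0],[0,0,0],[0,0,0],[0,0,0],[0,0,0]], rot=[[0,0,0],[0,0,0],[0,0,0],[0,0,0],[0,0,0],[0,0,0],[0,0,0],[0,0,0],[0,0,0],[0,0,0]])

```text
t: 51.88
tool_pos: [532.6, 9.2, 201.5]
tcp_rot: [-3.141, 0.004, -2.741]
force: [-2.8, -0.3, 15.6]
grip_width: 14.5
grip_force: 60.6
```

16 N with no further travel, and the foot at 81.8 mm against the expected 82: packed. Withdraw the rod and return it to the stand.

move_arm(offset=[[0,0,-0.003],[0,0,-0.01],[0,0,-0.015],[0,0,-0.015],[0,0,-0.015],[0,0,-0.015],[0,0,-0.015],[0,0,-0.015],[0,0,-0.015],[0,0,-0.01]], rot=[[0,0,0],[0,0,0],[0,0,0],[0,0,0],[0,0,0],[0,0,0],[0,0,0],[0,0,0],[0,0,0],[0,0,0]])

```text
t: 52.72
tool_pos: [531.6, 8.9, 328.7]
tcp_rot: [3.141, 0.001, -2.742]
force: [0.7, -0.2, -0.5]
grip_width: 14.5
grip_force: 58.8
```

Run:
```python
from h import *
plan2(517.0,314.8,320,202.8)
```

```text
t 52.7 tcp [531.6   8.9 328.7] rpy [ 1.800e+02  1.000e-01 -1.571e+02] F [ 0.7 -0.2 -0.5] w 14.5 gf 58.8 | rotvec [0.  0.1 0.1] shift [-105.   287.6    8.7]
```

move_arm(offset=[[-0.0131,0.036,0],[-0.0131,0.036,0],[-0.0131,0.036,0],[-0.0131,0.036,0],[-0.0131,0.036,0],[-0.0131,0.036,0],[-0.0131,0.036,0],[-0.0131,0.036,0],[0,0,0],[0,0,0]], rot=[[0,0,0],[0,0,0],[0,0,0],[0,0,0],[0,0,0],[0,0,0],[0,0,0],[0,0,0],[0,0,0],[0,0,0]])

```text
t: 53.55
tool_pos: [515.0, 316.8, 326.8]
tcp_rot: [3.141, -0.001, -2.738]
force: [0.1, 0.1, -0.6]
grip_width: 14.5
grip_force: 58.9
```

move_arm(offset=[[0,0,0],[0,0,0],[0,0,0],[0,0,0],[0,0,0],[0,0,0],[0,0,0],[0,0,0],[0,0,0],[0,0,0]], rot=[[0,0,-6.7],[0,0,-6.7],[0,0,-6.7],[0,0,-6.7],[0,0,-6.7],[0,0,-6.7],[0,0,-6.7],[0,0,-6.7],[0,0,-6.7],[0,0,-6.7]])

```text
t: 54.38
tool_pos: [516.1, 313.2, 327.7]
tcp_rot: [3.141, 0.0, -1.568]
force: [-0.4, 0.3, -0.6]
grip_width: 14.4
grip_force: 58.9
```

move_arm(offset=[[0,0,0.025],[0,0,0.03],[0,0,0.03],[0,0,0.03],[0,0,0.02],[0,0,0.01],[0,0,0],[0,0,0],[0,0,0],[0,0,0]], rot=[[0,0,0],[0,0,0],[0,0,0],[0,0,0],[0,0,0],[0,0,0],[0,0,0],[0,0,0],[0,0,0],[0,0,0]])

```text
t: 55.22
tool_pos: [517.1, 315.6, 184.7]
tcp_rot: [-3.138, 0.003, -1.572]
force: [0.0, 0.5, -0.5]
grip_width: 14.2
grip_force: 58.9
```

Run:
```python
from h import *
plan2(517.3,314.8,130.5,270)
```

```text
t 55.2 tcp [517.1 315.6 184.7] rpy [-1.798e+02  1.000e-01 -9.010e+01] F [ 0.   0.5 -0.5] w 14.2 gf 58.9 | rotvec [-0.2  0.1 -0.1] shift [ 0.8 -0.2 54.2]
```

move_arm(offset=[[0,0,0],[0,0,0.005],[0,0,0.005],[0,0,0],[0,0,0],[0,0,0],[0,0,0],[0,0,0],[0,0,0],[0,0,0]], rot=[[0,0,0],[0,0,0],[0,0,0],[0,0,0],[0,0,0],[0,0,0],[0,0,0],[0,0,0],[0,0,0],[0,0,0]])

```text
t: 56.05
tool_pos: [516.0, 315.4, 172.9]
tcp_rot: [-3.141, 0.001, -1.572]
force: [-0.3, -0.1, -0.1]
grip_width: 14.3
grip_force: 58.9
```

Run:
```python
from h import *
plan2(517.3,314.8,130.5,270)
```

```text
t 56.0 tcp [516.  315.4 172.9] rpy [-1.80e+02  1.00e-01 -9.01e+01] F [-0.3 -0.1 -0.1] w 14.3 gf 58.9 | rotvec [-0.   0.1 -0.1] shift [ 0.6 -1.3 42.4]
```

move_arm(offset=[[0.0006,-0.0013,0],[0,0,0],[0,0,0.003],[0,0,0.003],[0,0,0.003],[0,0,0.002],[0,0,0.002],[0,0,0.002],[0,0,0],[0,0,0]], rot=[[0,0,0],[0,0,0],[0,0,0],[0,0,0],[0,0,0],[0,0,0],[0,0,0],[0,0,0],[0,0,0],[0,0,0]])

```text
t: 56.88
tool_pos: [517.1, 314.7, 157.6]
tcp_rot: [-3.142, 0.001, -1.572]
force: [0.4, 0.4, -0.3]
grip_width: 14.8
grip_force: 58.9
```

Foot at 38 mm, inside the hole with no force. Carry on down and release.

move_arm(offset=[[0,0,0.004],[0,0,0.004],[0,0,0.004],[0,0,0.004],[0,0,0.004],[0,0,0.003],[0,0,0.002],[0,0,0.001],[0,0,0],[0,0,0]], rot=[[0,0,0],[0,0,0],[0,0,0],[0,0,0],[0,0,0],[0,0,0],[0,0,0],[0,0,0],[0,0,0],[0,0,0]])

```text
t: 57.72
tool_pos: [517.2, 314.8, 131.8]
tcp_rot: [-3.141, 0.001, -1.572]
force: [-0.1, 0.4, -1.1]
grip_width: 14.7
grip_force: 58.9
```

move_arm(offset=[[0,0,0],[0,0,0],[0,0,0],[0,0,0],[0,0,0],[0,0,0],[0,0,0],[0,0,0],[0,0,0],[0,0,0]], rot=[[0,0,0],[0,0,0],[0,0,0],[0,0,0],[0,0,0],[0,0,0],[0,0,0],[0,0,0],[0,0,0],[0,0,0]], fingers=0.6)

```text
t: 58.55
tool_pos: [517.2, 314.8, 131.8]
tcp_rot: [-3.141, 0.001, -1.572]
force: [0.0, -0.3, 0.2]
grip_width: 51.4
grip_force: 0.0
```

move_arm(offset=[[0,0,-0.01],[0,0,-0.025],[0,0,-0.03],[0,0,-0.03],[0,0,-0.03],[0,0,-0.025],[0,0,0],[0,0,0],[0,0,0],[0,0,0]], rot=[[0,0,0],[0,0,0],[0,0,0],[0,0,0],[0,0,0],[0,0,0],[0,0,0],[0,0,0],[0,0,0],[0,0,0]])

```text
t: 59.38
tool_pos: [516.4, 314.2, 280.5]
tcp_rot: [3.14, 0.0, -1.572]
force: [-0.2, 0.0, -1.0]
grip_width: 51.1
grip_force: 0.0
```

Run:
```python
from h import *
s=cap('side','s11.png');t=cap('top','t11.png')
o=r.observe();print(o['tool_pos'],o['grip_width'])
b=cv2.resize(t['frame'][120:260,100:300,::-1],None,fx=2,fy=2,interpolation=cv2.INTER_CUBIC)
a=cv2.resize(s['frame'][100:260,180:310,::-1],None,fx=3,fy=3,interpolation=cv2.INTER_CUBIC)
H=np.zeros((480,790,3),np.uint8);H[:480,:390]=a;H[:280,390:]=b
cv2.imwrite('pics/c11.png',H)
S=cloud(s)
m=cv2.inRange(cv2.cvtColor(s['frame'],cv2.COLOR_RGB2HSV),(5,120,90),(28,255,255))>0
q=S[m]; q=q[(abs(q[:,0]-560)<80)&(abs(q[:,1]-20)<80)&(q[:,2]>150)]
a=np.radians(22.8); C=np.c_[(q-[531.7,8.5,0])@[np.cos(a),np.sin(a),0],q[:,2]]
print(np.percentile(C,[2,50,98],axis=0).round(1)); print(np.polyfit(C[:,1],C[:,0],1))
```

```text
[516.44838043 314.23882149 280.35927506] 51.455137749598876
[[ 31.8 165.2]
 [ 45.6 195.3]
 [ 61.5 218. ]]
[  0.49655065 -49.47609291]
```

View pics/c11.png

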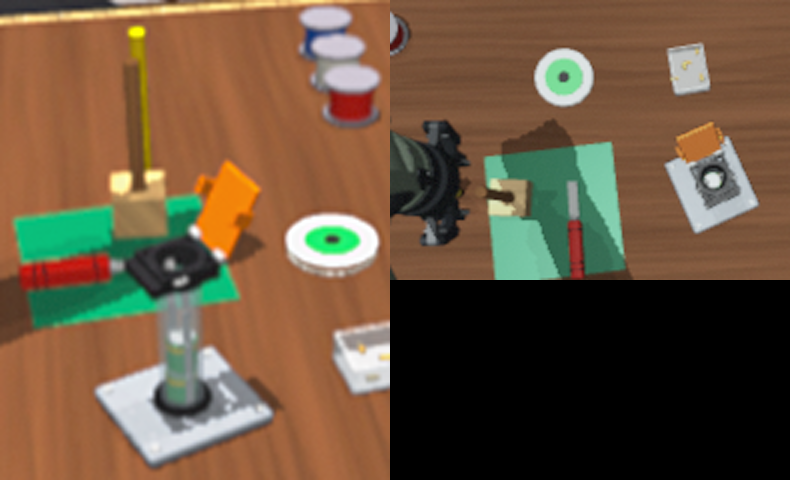

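Rod standing in the stand (crop (133,180)), cells at the tube's bottom, cover at 2.03 rad. The blade was nudged about 35 mm towards the robot but still lies on the mat, with its tip at top crop (572,182). Now to close the cover from behind with shut fingers.

move_arm(offset=[[0,0,0],[0,0,0],[0,0,0],[0,0,0],[0,0,0],[0,0,0],[0,0,0],[0,0,0],[0,0,0],[0,0,0]], rot=[[0,0,6.7],[0,0,6.7],[0,0,6.7],[0,0,6.7],[0,0,6.7],[0,0,6.7],[0,0,6.7],[0,0,6.7],[0,0,6.7],[0,0,6.7]], fingers=0)

```text
t: 60.32
tool_pos: [516.7, 314.3, 280.6]
tcp_rot: [3.141, -0.001, -2.747]
force: [0.8, -0.1, -0.3]
grip_width: -0.3
grip_force: 0.0
```

Run:
```python
from h import *
plan2(619,45,280,202.8)
t=cap('top')
h=cv2.cvtColor(t['frame'],cv2.COLOR_RGB2HSV)
red=(cv2.inRange(h,(0,120,60),(8,255,255))|cv2.inRange(h,(172,120,60),(180,255,255)));red[:, :175]=0;red[:,215:]=0;red[:195]=0;red[:285][285:]=0;red[285:]=0
v,u=np.nonzero(red); P=Z(t,np.c_[u,v],22)[:,:2].astype(np.float32); print('handle',len(P),cv2.minAreaRect(P))
q=np.array([(38,98),(375,58),(412,395),(70,437)])/5.3+[140,180]-.4; M=Z(t,q,0)[:,:2]; print('mat',M.round(0).tolist(),M.mean(0))
```

```text
t 60.3 tcp [516.7 314.3 280.6] rpy [ 1.799e+02 -1.000e-01 -1.574e+02] F [ 0.8 -0.1 -0.3] w -0.3 gf 0.0 | rotvec [ 0.1 -0.1 -0.2] shift [  10.  -287.9    0.6]
handle 196 ((435.401611328125, 216.35617065429688), (88.88396453857422, 21.328170776367188), 2.8035521507263184)
mat [[583.0, 364.0], [603.0, 164.0], [404.0, 144.0], [384.0, 343.0]] [493.14083646 253.71774624]
```

The handle's middle is at (435,216), about 58 mm from the mat's centre, so the blade is fine. Go behind the cover.

move_arm(offset=[[0.0012,-0.036,0],[0.0012,-0.036,0],[0.0012,-0.036,0],[0.0012,-0.036,0],[0.0012,-0.036,0],[0.0012,-0.036,0],[0.0012,-0.036,0],[0.0012,-0.036,0],[0,0,0],[0,0,0]], rot=[[0,0,0],[0,0,0],[0,0,0],[0,0,0],[0,0,0],[0,0,0],[0,0,0],[0,0,0],[0,0,0],[0,0,0]])

```text
t: 61.2
tool_pos: [620.6, 43.6, 280.2]
tcp_rot: [3.14, -0.001, -2.743]
force: [0.1, -0.1, -0.5]
grip_width: -0.1
grip_force: 0.0
```

move_arm(offset=[[0,0,0],[0,0,0],[0,0,0.025],[0,0,0.025],[0,0,0.02],[0,0,0.01],[0,0,0],[0,0,0],[0,0,0],[0,0,0]], rot=[[0,0,0],[0,0,0],[0,0,0],[0,0,0],[0,0,0],[0,0,0],[0,0,0],[0,0,0],[0,0,0],[0,0,0]])

```text
t: 62.03
tool_pos: [621.5, 45.9, 203.2]
tcp_rot: [-3.141, 0.003, -2.741]
force: [0.6, -0.0, -0.4]
grip_width: 0.2
grip_force: 0.0
```

Run:
```python
from h import *
plan2(508.7,-1.2,200,202.8)
```

```text
t 62.0 tcp [621.5  45.9 203.2] rpy [-180.     0.2 -157. ] F [ 0.6 -0.  -0.4] w 0.2 gf 0.0 | rotvec [-0.   0.2  0.2] shift [122.3   0.3   3.2]
```

move_arm(offset=[[0.01,0,0.001],[0.01,0,0.001],[0.01,0,0.001],[0.008,0,0],[0.008,0,0],[0.008,0,0],[0.008,0,0],[0.008,0,0],[0.008,0,0],[0.008,0,0]], rot=[[0,0,0],[0,0,0],[0,0,0],[0,0,0],[0,0,0],[0,0,0],[0,0,0],[0,0,0],[0,0,0],[0,0,0]])

```text
t: 62.87
tool_pos: [540.4, 11.9, 198.3]
tcp_rot: [3.14, 0.001, -2.741]
force: [0.7, 1.4, 0.7]
grip_width: 0.0
grip_force: 0.6
```

move_arm(offset=[[0.006,0,0],[0.006,0,0],[0.006,0,0],[0.006,0,0],[0.006,0,0],[0.006,0,0],[0,0,0],[0,0,0],[0,0,0],[0,0,0]], rot=[[0,0,0],[0,0,0],[0,0,0],[0,0,0],[0,0,0],[0,0,0],[0,0,0],[0,0,0],[0,0,0],[0,0,0]])

```text
t: 63.7
tool_pos: [508.4, -1.8, 198.3]
tcp_rot: [3.141, 0.001, -2.741]
force: [-0.3, 0.0, 0.0]
grip_width: 0.2
grip_force: 0.0
```

```bash
cat >> h.py <<'E'
def cover():
    s=cap('side');S=cloud(s)
    m=cv2.inRange(cv2.cvtColor(s['frame'],cv2.COLOR_RGB2HSV),(5,120,90),(28,255,255))>0
    q=S[m]; q=q[(abs(q[:,0]-535)<85)&(abs(q[:,1]-10)<70)&(q[:,2]>150)]
    a=np.radians(22.8); C=np.c_[(q-[531.7,8.5,0])@[np.cos(a),np.sin(a),0],q[:,2]]
    print('cover pts',len(q),np.percentile(C,[2,50,98],axis=0).round(1).tolist())
E
python3 - <<'E'
from h import *
plan2(508.7,-1.2,200,202.8); cover()
E
```

```text
t 63.7 tcp [508.4  -1.8 198.3] rpy [ 179.9    0.  -157.1] F [-0.3  0.   0. ] w 0.2 gf 0.0 | rotvec [0.1 0.  0.1] shift [-0.6  0.4 -1.7]
cover pts 282 [[-60.8, 165.2], [-2.5, 183.3], [30.2, 361.7]]
```

The cover has come forward to about 0.5 rad, under the fingers. Press down near the lip.

move_arm(offset=[[0,0,0.004],[0,0,0.004],[0,0,0.004],[0,0,0.004],[0,0,0.003],[0,0,0.003],[0,0,0.002],[0,0,0],[0,0,0],[0,0,0]], rot=[[0,0,0],[0,0,0],[0,0,0],[0,0,0],[0,0,0],[0,0,0],[0,0,0],[0,0,0],[0,0,0],[0,0,0]])

```text
t: 64.58
tool_pos: [508.5, -1.7, 174.4]
tcp_rot: [3.141, 0.002, -2.741]
force: [0.2, -0.0, 0.0]
grip_width: 0.0
grip_force: 0.0
```

move_arm(offset=[[0,0,0.001],[0,0,0.001],[0,0,0.001],[0,0,0.001],[0,0,0.001],[0,0,0.001],[0,0,0],[0,0,0],[0,0,0],[0,0,0]], rot=[[0,0,0],[0,0,0],[0,0,0],[0,0,0],[0,0,0],[0,0,0],[0,0,0],[0,0,0],[0,0,0],[0,0,0]])

```text
t: 65.42
tool_pos: [508.2, -1.8, 168.3]
tcp_rot: [3.14, 0.001, -2.741]
force: [-0.6, 0.1, -0.0]
grip_width: 0.3
grip_force: 0.0
```

move_arm(offset=[[0,0,0.001],[0,0,0.001],[0,0,0.0005],[0,0,0.0005],[0,0,0.0005],[0,0,0],[0,0,0],[0,0,0],[0,0,0],[0,0,0]], rot=[[0,0,0],[0,0,0],[0,0,0],[0,0,0],[0,0,0],[0,0,0],[0,0,0],[0,0,0],[0,0,0],[0,0,0]])

```text
t: 66.25
tool_pos: [508.4, -2.0, 166.7]
tcp_rot: [-3.141, 0.002, -2.741]
force: [-5.3, -0.4, 14.5]
grip_width: -0.3
grip_force: 7.4
```

Run:
```python
from h import *
plan2(508.7,-1.2,200,202.8); cover()
```

```text
t 66.2 tcp [508.4  -2.  166.7] rpy [-1.800e+02  1.000e-01 -1.571e+02] F [-5.3 -0.4 14.5] w -0.3 gf 7.4 | rotvec [-0.   0.1  0.1] shift [ -0.6   0.6 -33.3]
cover pts 362 [[-60.6, 155.2], [-3.6, 166.4], [28.4, 350.5]]
```

14.5 N at z=166.7, which is the shut height. Rise, move clear and check.

move_arm(offset=[[0,0,-0.005],[0,0,-0.02],[0,0,-0.03],[0,0,-0.03],[0.03,0,-0.01],[0.03,0.02,0],[0.03,-0.03,0],[0,-0.04,0],[0,-0.04,0],[0,0,0]], rot=[[0,0,0],[0,0,0],[0,0,0],[0,0,0],[0,0,0],[0,0,0],[0,0,0],[0,0,0],[0,0,0],[0,0,0]])

```text
t: 67.13
tool_pos: [463.2, -124.6, 260.1]
tcp_rot: [-3.138, 0.003, -2.747]
force: [0.5, 0.1, 0.2]
grip_width: -0.1
grip_force: 0.0
```

Run:
```python
from h import *
s=cap('side','s12.png');S=cloud(s);t=cap('top','t12.png');T=cloud(t)
a=np.radians(22.8)
for n,c,Q in(('s',s,S),('t',t,T)):
    m=cv2.inRange(cv2.cvtColor(c['frame'],cv2.COLOR_RGB2HSV),(8,120,150),(28,255,255))>0
    q=Q[m]; C=np.c_[(q-[531.7,8.5,0])@[np.cos(a),np.sin(a),0],q[:,2]]; C=C[(abs(q[:,0]-531)<50)&(abs(q[:,1]-8)<50)&(q[:,2]>158)&(q[:,2]<190)]
    print(n,len(C),np.median(C[:,1]),'slope',np.polyfit(C[:,0],C[:,1],1)[0].round(3),C[:,0].min().round(1),C[:,0].max().round(1))
print(r.observe()['tool_pos'])
H=np.zeros((480,790,3),np.uint8);H[:480,:390]=cv2.resize(s['frame'][100:260,180:310,::-1],None,fx=3,fy=3);H[:320,390:]=cv2.resize(t['frame'][120:280,100:300,::-1],None,fx=2,fy=2)
cv2.imwrite('pics/c12.png',H)
```

```text
s 382 166.54605122606142 slope 0.002 -36.0 33.2
t 22 167.72155877129262 slope -0.014 -28.5 -0.6
[ 460.6891739  -120.28945293  259.39499128]
```

View pics/c12.png

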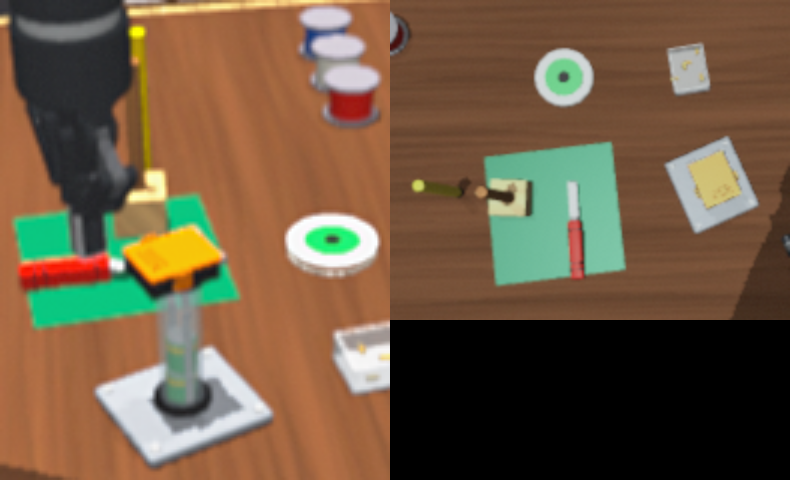

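The cover is flat (slope 0.002 rad, top at 166.5), the rod stands in its stand, and the blade lies on the mat, its handle at top crop (577,247). The cells are at the tube's floor and the bystanders haven't moved. Handing in.

```bash
python3 -c "
from h import *
print(r.close_job())"
```

```text
the job is handed in; nothing more can be done
None
```

I handed the job in: both cells packed to the tube's floor, cover pressed shut, rod back in its stand, pry blade on the green mat, bystanders not moved; the judge returned no verdict.

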